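Load the leaning score peg with its two collars

TASK

Get the score peg ready for the next game: on the rail's middle peg, the leaning one with the thick dark foot, thread first the orange wide-bore collar down against the rail, then the blue narrow-bore collar down against the orange one. Keep each collar in the gripper, square to the peg, until it is fully home, then let go; do not let it drop. Leave the other things where they are.

Things in the scene. Friction and masses are not known exactly. Their poses are not given: they have to be found in the camera images.
- rail: Fixed wooden peg rail; origin under its middle on the table, z up, y along it. Its board, 320 mm long (y), 90 mm wide, 18 mm thick, slopes 25 degrees: its top face (centre 55 mm above the table) faces up and towards -x, the robot. Three pegs stand square to it: the stepped middle one and plain beech ones (24 mm diameter, 56 mm long) at y = +120 and -120 mm.
- post: Middle peg, fixed, leaning 25 degrees from vertical towards the robot. Origin: centre of its foot on the board's face; z up along the peg, y level along the rail. 60 mm long: dark foot 38 mm diameter up to 18 mm, cone to 28 mm diameter at 26 mm, beech shaft 28 mm diameter up to 48 mm, taper to a 16 mm diameter tip.
- wide_collar: Orange plastic plain ring, 60 mm outside diameter, 44 mm bore, 28 mm high, 50 to 100 g, lying flat on the table. Origin: centre of its underside; z along its axis. Goes on first; home when it rests flat on the rail board (0 mm along the peg).
- narrow_collar: Blue plastic plain ring, 60 mm outside diameter, 34 mm bore, 28 mm high, 60 to 130 g, lying flat on the table. Origin: centre of its underside; z along its axis. Goes on second; too narrow for the peg's dark foot, it is home when it rests on the orange ring (28 mm along the peg).
- wide_mid (a point): Centre of the orange ring, on its axis at half height (14 mm from each end).
- narrow_mid (a point): Centre of the blue ring, on its axis at half height (14 mm from each end).
- die: Loose bystander: lime-green polyhedral die, 68 mm wide, 56 mm high. Origin: centre of its underside.
- bell: Loose bystander: brass hand bell with a dark wooden handle, 72 mm diameter, 112 mm high. Origin: centre of its underside.
- vault: Loose bystander: open walnut dice vault, 110 by 140 mm, 50 mm high. Origin: centre of its underside.
- token: Loose bystander: slate-grey stone token, 60 mm diameter, 12 mm thick, lying flat between the collars. Origin: centre of its underside.
- lantern: Loose bystander: steel lantern miniature, 50 mm diameter, 86 mm high. Origin: centre of its underside.
Mind the look-alikes: they are no part of the job. There is more than one size of the narrow_collar; the one meant has the size given above. Several things look just like the wide_collar: the one meant starts farthest from the robot's base.

How it is judged:
By the outcome, as a careful person would: the job done as asked, in the order asked, and still so for the second after the job is handed in, with the robot touching nothing.
It also fails if it takes over 58 s, if anything falls off the work surface, if the arm or the gripper's body presses on something with over 40 N, if the wrist force passes 120 N, or if a joint passes its speed limit or range.

ROBOT

A 6-joint arm with a two-finger parallel gripper is mounted at the origin on the work surface. World frame = base frame: x ahead of the robot, y to its left, z up, the work surface at z = 0. Lengths are in m, angles in degrees, forces in N, time in s.
With the tool pointing down it reaches from about 0.4 to 0.825 m from the base axis. Payload 7 kg.
Tool frame: the origin (TCP) lies on the centre line of the jaws, within the pads' length; the fingertips stand 11 mm ahead of it and the grasp point (between the pads) lies 8 mm behind it; z points along the fingers, y is the direction in which the jaws open and shut (so a half turn about z gives the same grasp; the last joint's range is limited). The gripper opens to 88 mm and grips with 3 to 60 N. Pads are 19 mm wide; open, the fingers measure 130 mm over their backs; the gripper's body (78 mm by 193 mm) begins 47 mm behind the grasp point.
Start: joints at [93.283, 20.546, 0.682, 0, -70.136, -16.507], TCP at [0.154, 0.657, 0.208] pointing down, gripper open.
Joint ranges: [-176.03, 176.03], [-82.01, 121.73], [-58.28, 71.71], [-173.87, 95.51], [-174.79, -0.11], [-173.66, 173.66]. Speed limits (degrees/s): [136.94, 136.94, 172.46, 180, 180, 180].

INTERFACE

Orientations are given as [roll, pitch, yaw] about the fixed x, y, z axes, in that order (R = Rz(yaw) Ry(pitch) Rx(roll)).
In Python, from plant import ctrl, cams, order gives the robot as it stands.
- The arm moves only by the tool jog_arm, never from a script. Its argument "motion" is a list of rows, each an object with "offset": the shift along the tool's x, y, z in mm, a list of three; "roll": the turn about the tool's z in rad; "hand": the finger opening in mm, from 0 to 87.6. A call has 1 to 20 rows; each row is the pose to reach, as a shift and turn from the pose commanded when the call began, along the tool's axes at that moment; what a row does not reach only later rows make up. A row lasts 1/12 s, in which the tool goes at most 41.7 mm and 7.16 degrees, less where a joint would pass 70% of its speed; a pose out of reach is approached as far as the arm can. A call with a gripper value outside its range is refused whole. The fingers move at their own pace and stop on an object; the grip force is fixed at half the most. Time passes only in rows, so rows that repeat a pose let the fingers close. It gives the time, the measured TCP pose, the force and the opening at its end, in the units of the state.
- ctrl.get_obs(): the state, without advancing time (a new reading comes with each control period).
- cams.snapshot(name): name is "scene" or "top" or "wrist"; returns a dict with "img" (420x560x3 uint8, red, green, blue), "K" (3x3 intrinsics, pixels), "D" ([k1, k2, p1, p2, k3] as OpenCV has them; the pictures are not rectified), "cam_to_world" (4x4, takes a point from camera to world coordinates); the wrist camera has in their place "T_tool_cam" (4x4, takes a point from camera to tool coordinates, whose origin is the TCP and whose axes are the flange's). Camera axes: x right, y down, z forward; pixel columns grow to the right and rows downward; lengths in m; the calibration is good to about 2 mm. A picture is of the moment at which its call begins: read the wrist's pose just before it. There is no depth.
- order.close_job(): hands the job in, once; it reports no verdict.
The state is a dict: "clock": time; "joint_pos": joint angles; "qvel": joint speeds; "tau": joint torques, N m; "tool_pos": TCP position; "orientation": TCP orientation; "force": force on the tool from outside, world axes, zero at the start; "moment": the same for the moment, N m; "opening": finger opening in m.
Only numpy, scipy, OpenCV 4.12 (cv2) and the standard library are available. Lean on these libraries where they do the work, as an engineer would, in place of code of your own. Each camera call takes 0.05 s, during which the arm holds its last target. There are 200 camera calls.

## Working session

There is one attempt and no reset: what is moved stays moved. The work goes in short steps, Python scripts to look and compute and a tool call to move; the robot and the scene stay as the last step left them, time stands still between calls to the robot, and variables do not carry over. Pictures are saved under pics/ and viewed, about 8 in all and at most 12, crops included, and the job is handed in when it is done.

Besides the shell and the picture viewer there is one more tool, called after "Request:" as name([rows], argument=value, ...), one row to a line, values as JSON. jog_arm: Moves the arm, as the interface text tells. Its arguments: {"type":"object","properties":{"motion":{"type":"array"}},"required":["motion"]}

```bash
ls; mkdir -p pics; python3 - <<'E'
from plant import ctrl,cams
import cv2,pickle
print(ctrl.get_obs())
for n in("scene","top"):
    s=cams.snapshot(n);pickle.dump(s,open(f"{n}.pkl","wb"));print(n,s["K"],s["D"],s["cam_to_world"])
    cv2.imwrite(f"pics/{n}1.png",s["img"][...,::-1])
E
```

```text
pics
{'clock': 0.0, 'joint_pos': array([ 9.32852253e+01,  2.05897240e+01,  6.31962584e-01, -1.87291757e-02,
       -7.01366247e+01, -1.65076948e+01]), 'qvel': array([ 0.03928745, -0.05925575,  0.08458017, -0.04672259,  0.07132939,
        0.00629781]), 'tau': array([-2.09575366e-03, -5.82708871e+01,  2.93062609e+01,  6.99722975e+00,
        6.91663125e-03, -1.56422452e-04]), 'tool_pos': array([0.15430574, 0.6565723 , 0.20713266]), 'orientation': array([ 1.79904501e+02, -9.94077077e-03, -1.32288395e+01]), 'force': array([-0.17941835,  0.77454273, -0.4320345 ]), 'moment': array([-0.02692191,  0.0086267 , -0.04149042]), 'opening': 0.08704511855992465}
scene [[429.01259261   0.         281.72905667]
 [  0.         429.01259261 209.14804626]
 [  0.           0.           1.        ]] [-0.01873328  0.          0.          0.          0.        ] [[ 0.05913574  0.86279047 -0.50209119  1.09276403]
 [ 0.99824643 -0.04977543  0.03203856 -0.06131834]
 [ 0.00265076 -0.50310537 -0.86422102  1.05937573]
 [ 0.          0.          0.          1.        ]]
top [[413.17586653   0.         281.8290608 ]
 [  0.         413.17586653 210.18392995]
 [  0.           0.           1.        ]] [0.03590446 0.         0.         0.         0.        ] [[-0.0144568  -0.99028767  0.13827994  0.36016041]
 [-0.99985059  0.01300661 -0.01138524 -0.01751218]
 [ 0.00947611 -0.13842387 -0.99032774  1.03380401]
 [ 0.          0.          0.          1.        ]]
```

View pics/scene1.png

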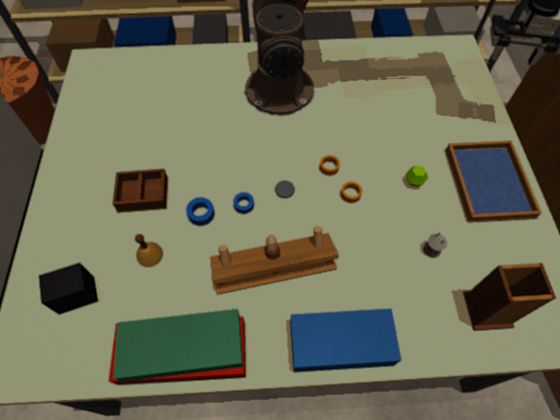

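View pics/top1.png

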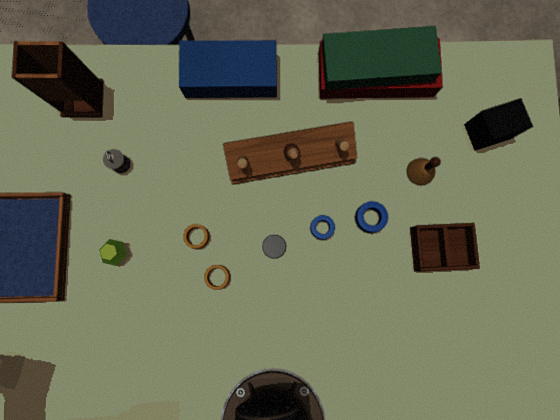

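Both views show the same layout. Orange rings are at top-view px (196,236), the far one, and (217,277). Blue rings are at (322,227), small, and (372,217), large. The middle peg is near (292,153). Next I'll enlarge crops for the rail and collars.

```bash
cat > h.py <<'E'
import numpy as np,cv2,pickle
from scipy.spatial.transform import Rotation as R
from scipy.optimize import least_squares
def ray(s,uv,T=None):
    T=s["cam_to_world"] if T is None else T
    p=cv2.undistortPoints(np.array([[uv]],float),s["K"],s["D"])[0,0]
    return T[:3,3],T[:3,:3]@np.array([p[0],p[1],1])
def at_z(s,uv,z,T=None):
    o,d=ray(s,uv,T); return o+d*(z-o[2])/d[2]
def proj(s,P,T=None):
    T=s["cam_to_world"] if T is None else T
    W=np.linalg.inv(T); return cv2.projectPoints(np.atleast_2d(P).astype(float),cv2.Rodrigues(W[:3,:3])[0],W[:3,3],s["K"],s["D"])[0][:,0]
E
python3 - <<'E'
from h import *
t=pickle.load(open("top.pkl","rb"));s=pickle.load(open("scene.pkl","rb"))
# ring outlines by colour
for n,c in(("top",t),("scene",s)):
    hsv=cv2.cvtColor(c["img"],cv2.COLOR_RGB2HSV)
    for col,lo,hi in(("or",(8,150,90),(22,255,255)),("bl",(100,150,60),(125,255,255))):
        m=cv2.inRange(hsv,lo,hi)
        for k in cv2.findContours(m,cv2.RETR_EXTERNAL,cv2.CHAIN_APPROX_NONE)[0]:
            if 150<cv2.contourArea(k)<1500:
                e=cv2.fitEllipse(k);P=np.array([at_z(c,p[0],.028 if n=="top" else .014) for p in k])
                print(n,col,np.round(e,1) if 0 else e,at_z(c,e[0],.02).round(4),np.ptp(P,0).round(3))
a=cv2.resize(t["img"][110:195,215:365],None,fx=5,fy=5,interpolation=2)
b=cv2.resize(s["img"][220:295,200:350],None,fx=5,fy=5,interpolation=2)
cv2.imwrite("pics/rt.png",a[...,::-1]);cv2.imwrite("pics/rs.png",b[...,::-1])
E
```

```text
top or ((216.204345703125, 276.7544250488281), (23.137861251831055, 23.742788314819336), 25.109956741333008) [0.3415 0.1317 0.02  ] [0.057 0.057 0.   ]
top or ((195.08892822265625, 235.80844116210938), (22.616750717163086, 23.308752059936523), 47.312782287597656) [0.4412 0.184  0.02  ] [0.056 0.058 0.   ]
top or ((57.95322036743164, 242.95266723632812), (2.545077085494995, 112.83128356933594), 3.5147628784179688) [0.429  0.5122 0.02  ] [0.238 0.007 0.   ]
top or ((319.025146484375, 158.9500274658203), (9.629154205322266, 48.23004150390625), 80.81289672851562) [ 0.6309 -0.1248  0.02  ] [0.038 0.103 0.   ]
top or ((235.78585815429688, 164.08116149902344), (18.82370948791504, 26.77699089050293), 174.26040649414062) [0.6202 0.0848 0.02  ] [0.071 0.047 0.   ]
top or ((265.4062194824219, 160.17498779296875), (26.510059356689453, 44.18136978149414), 92.73284149169922) [0.6294 0.0103 0.02  ] [0.074 0.117 0.   ]
top or ((316.4491882324219, 147.14134216308594), (10.304186820983887, 45.77371597290039), 81.59493255615234) [ 0.6617 -0.1191  0.02  ] [0.036 0.093 0.   ]
top or ((237.5057373046875, 
[... 970 characters left out ...]
9257755279541), 101.91416931152344) [0.4374 0.1812 0.02  ] [0.056 0.059 0.   ]
scene or ((329.46630859375, 163.00830078125), (15.275949478149414, 18.838523864746094), 98.42669677734375) [0.3376 0.1293 0.02  ] [0.06  0.058 0.   ]
scene or ((16.091936111450195, 77.0419692993164), (37.019630432128906, 42.07640075683594), 43.07316207885742) [-0.0896 -0.9055  0.02  ] [0.224 0.153 0.   ]
scene bl ((199.44534301757812, 209.2071533203125), (22.25275421142578, 25.635990142822266), 74.24423217773438) [ 0.4758 -0.2531  0.02  ] [0.073 0.071 0.   ]
scene bl ((243.05088806152344, 201.30162048339844), (17.009334564208984, 18.902185440063477), 75.30952453613281) [ 0.4569 -0.1307  0.02  ] [0.057 0.052 0.   ]
```

View pics/rt.png

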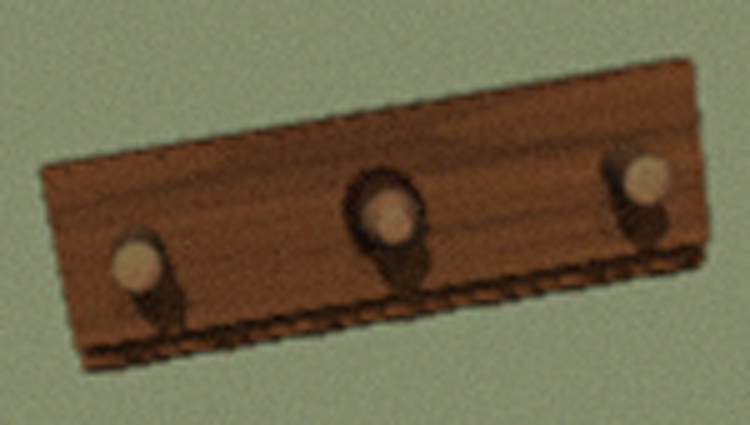

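View pics/rs.png

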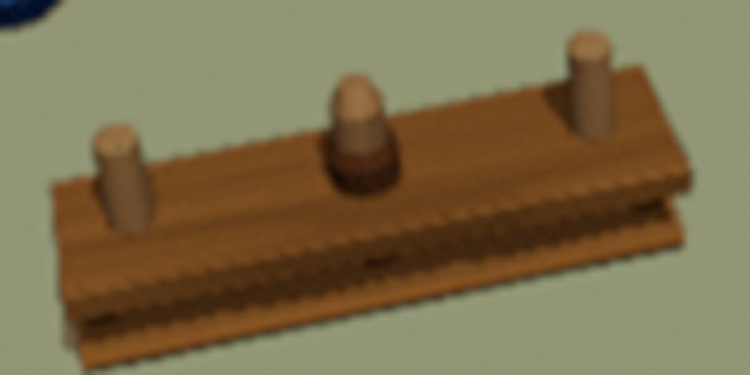

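```bash
python3 - <<'E'
from h import *
t=pickle.load(open("top.pkl","rb"));s=pickle.load(open("scene.pkl","rb"))
a=np.radians(25);n=np.array([-np.sin(a),0,np.cos(a)]);u=np.array([np.cos(a),0,np.sin(a)]);y=np.array([0,1,0]);c=np.array([0,0,.055])
B=lambda i,j:c+.16*i*y+.045*j*u
M=[B(1,1),B(-1,1),B(-1,-1),B(1,-1),c+.12*y+.056*n,c+.06*n,c-.12*y+.056*n]
pt=(np.array([(42,168),(690,60),(708,243),(82,348),(137,266),(393,224),(646,180)])+.5)/5-.5+[215,110]
S=[B(-1,-1),B(1,-1),B(1,1),B(-1,1),c-.12*y+.056*n,c+.06*n,c+.12*y+.056*n]
ps=(np.array([(55,187),(640,68),(690,185),(68,298),(118,138),(356,90),(590,45)])+.5)/5-.5+[200,220]
def W(q,P): return np.array(P)@R.from_euler("z",q[2]).as_matrix().T+[q[0],q[1],0]
for use in((1,0),(0,1),(1,1)):
    f=lambda q:np.r_[use[0]*(proj(t,W(q,M))-pt).ravel(),use[1]*(proj(s,W(q,S))-ps).ravel()]
    r=least_squares(f,[.65,0,.1]);q=r.x
    print(use,q[:2].round(4),np.degrees(q[2]).round(2),"rms",np.sqrt(np.mean(r.fun**2)));print(r.fun.reshape(-1,2).round(1).tolist())
print("foot",W(q,[c]),"axis",R.from_euler("z",q[2]).as_matrix()@n)
E
```

```text
(1, 0) [ 0.6431 -0.0529] 9.11 rms 0.40279991596834497
[[-0.7, -0.1], [0.7, -0.3], [0.7, -0.3], [-1.5, 0.2], [-0.0, 0.1], [0.3, 0.2], [0.5, 0.1], [-0.0, -0.0], [0.0, -0.0], [0.0, -0.0], [-0.0, 0.0], [0.0, 0.0], [0.0, -0.0], [0.0, 0.0]]
(0, 1) [ 0.6446 -0.054 ] 8.66 rms 0.6587155105024556
[[-0.0, -0.0], [0.0, -0.0], [0.0, -0.0], [-0.0, -0.0], [0.0, -0.0], [0.0, -0.0], [0.0, -0.0], [-0.9, -0.8], [1.3, 0.1], [1.3, -1.7], [-1.5, 0.8], [-0.4, 0.5], [-0.0, -0.3], [0.3, 1.0]]
(1, 1) [ 0.6438 -0.0534] 8.93 rms 0.824133286416158
[[-0.5, -0.6], [1.0, -0.4], [0.9, -0.4], [-1.4, -0.2], [0.2, -0.3], [0.5, -0.1], [0.7, -0.0], [-0.7, -0.9], [1.3, -0.4], [1.5, -2.3], [-1.1, 0.7], [-0.1, 0.4], [0.2, -0.6], [0.5, 0.5]]
foot [[ 0.64375803 -0.05338713  0.055     ]] axis [-0.417498   -0.06558673  0.90630779]
```

Request:
jog_arm([
  {"offset": [0,-40,0],"roll": 0,"hand": 80},
  {"offset": [0,-80,0],"roll": 0,"hand": 80},
  {"offset": [0,-120,0],"roll": 0,"hand": 80},
  {"offset": [0,-160,0],"roll": 0,"hand": 80},
  {"offset": [0,-200,0],"roll": 0,"hand": 80},
  {"offset": [0,-240,0],"roll": 0,"hand": 80},
  {"offset": [0,-280,0],"roll": 0,"hand": 80},
  {"offset": [0,-320,0],"roll": 0,"hand": 80},
])

```text
clock: 0.77
tool_pos: [0.2231, 0.9504, 0.2069]
orientation: [179.9, -0.0, -13.2]
force: [0.5, 2.8, 0.2]
opening: 0.0799
```

Request:
jog_arm([
  {"offset": [0,-40,0],"roll": 0,"hand": 80},
  {"offset": [0,-80,0],"roll": 0,"hand": 80},
  {"offset": [0,-120,0],"roll": 0,"hand": 80},
  {"offset": [0,-160,0],"roll": 0,"hand": 80},
  {"offset": [0,-200,0],"roll": 0,"hand": 80},
])

```text
clock: 1.18
tool_pos: [0.2333, 0.9936, 0.175]
orientation: [-177.4, -0.2, -13.2]
force: [0.1, 0.0, 1.2]
opening: 0.0801
```

```bash
python3 -c "
from plant import ctrl
o=ctrl.get_obs();print(o['joint_pos'],o['tool_pos'],o['orientation'])"
```

```text
[ 87.90603866  61.461639    71.71355734   0.73451546 -97.76063232
 -11.01408061] [0.2332827  0.99363557 0.17500759] [-177.41577648   -0.23352604  -13.22832094]
```

Request:
jog_arm([
  {"offset": [0,-100,0],"roll": 0,"hand": 80},
  {"offset": [0,-200,0],"roll": 0,"hand": 80},
  {"offset": [0,-300,0],"roll": 0,"hand": 80},
  {"offset": [0,-400,0],"roll": 0,"hand": 80},
  {"offset": [0,-400,0],"roll": 0,"hand": 80},
])

```text
clock: 1.6
tool_pos: [0.2407, 1.024, 0.1321]
orientation: [-175.1, -0.4, -13.2]
force: [-0.4, -0.3, -0.1]
opening: 0.0799
```

Request:
jog_arm([
  {"offset": [0,40,0],"roll": 0,"hand": 80},
  {"offset": [0,80,0],"roll": 0,"hand": 80},
  {"offset": [0,120,0],"roll": 0,"hand": 80},
  {"offset": [0,120,0],"roll": 0,"hand": 80},
])

```text
clock: 1.93
tool_pos: [0.2137, 0.9069, 0.1204]
orientation: [-175.2, -0.5, -13.3]
force: [-0.4, 2.0, 1.9]
opening: 0.08
```

```bash
cat >> h.py <<'E'
def state(tgt=None):
    from plant import ctrl
    o=ctrl.get_obs();M=R.from_euler("xyz",o["orientation"],degrees=True).as_matrix();z=M[:,2]
    print("t",round(o["clock"],2),"pos",o["tool_pos"].round(4),"rpy",o["orientation"].round(2),"tilt",np.degrees(np.arccos(-z[2])).round(2),"az",np.degrees(np.arctan2(z[1],z[0])).round(1),"jaw az,el",np.degrees(np.arctan2(M[1,1],M[0,1])).round(1),np.degrees(np.arcsin(M[2,1])).round(1),"q",o["joint_pos"].round(1),"F",o["force"].round(1),"op",round(o["opening"]*1e3,1))
    if tgt is not None: print("offset mm",(M.T@(np.array(tgt)-o["tool_pos"])*1e3).round(1))
    return o,M
E
python3 -c "
from h import *
state([.92,-.23,.40])"
```

```text
t 1.93 pos [0.2137 0.9069 0.1204] rpy [-175.17   -0.47  -13.25] tilt 4.86 az 71.2 jaw az,el -103.2 -4.8 q [ 89.3  45.2  31.1   1.6 -71.3 -13. ] F [-0.4  2.   1.9] op 80.0
offset mm [ 950.4  918.4 -350.3]
```

Request:
jog_arm([
  {"offset": [0,0,-100],"hand": 80,"roll": 0},
  {"offset": [0,0,-100],"hand": 80,"roll": 0},
  {"offset": [950,918,-350],"hand": 80,"roll": -0.38},
  {"offset": [950,918,-350],"hand": 80,"roll": -0.38},
  {"offset": [950,918,-350],"hand": 80,"roll": -0.38},
  {"offset": [950,918,-350],"hand": 80,"roll": -0.38},
  {"offset": [950,918,-350],"hand": 80,"roll": -0.38},
  {"offset": [950,918,-350],"hand": 80,"roll": -0.38},
  {"offset": [950,918,-350],"hand": 80,"roll": -0.38},
  {"offset": [950,918,-350],"hand": 80,"roll": -0.38},
  {"offset": [950,918,-350],"hand": 80,"roll": -0.38},
  {"offset": [950,918,-350],"hand": 80,"roll": -0.38},
  {"offset": [950,918,-350],"hand": 80,"roll": -0.38},
  {"offset": [950,918,-350],"hand": 80,"roll": -0.38},
  {"offset": [950,918,-350],"hand": 80,"roll": -0.38},
  {"offset": [950,918,-350],"hand": 80,"roll": -0.38},
  {"offset": [950,918,-350],"hand": 80,"roll": -0.38},
  {"offset": [950,918,-350],"hand": 80,"roll": -0.38},
  {"offset": [950,918,-350],"hand": 80,"roll": -0.38},
  {"offset": [950,918,-350],"hand": 80,"roll": -0.38},
])

```text
clock: 3.6
tool_pos: [0.6067, 0.2709, 0.316]
orientation: [-175.7, -2.3, 8.5]
force: [1.0, 0.0, -1.3]
opening: 0.0802
```

```bash
python3 -c "
from h import *
state([1.05,-.26,.40])"
```

```text
t 3.6 pos [0.6067 0.2709 0.316 ] rpy [-175.66   -2.32    8.48] tilt 4.92 az 70.5 jaw az,el -81.3 -4.3 q [ 39.2  14.8   7.3  -2.6 -78.3  59.8] F [ 1.   0.  -1.3] op 80.2
offset mm [ 363.3  583.5 -113.9]
```

Request:
jog_arm([
  {"offset": [363,583,-114],"hand": 80,"roll": 0},
  {"offset": [363,583,-114],"hand": 80,"roll": 0},
  {"offset": [363,583,-114],"hand": 80,"roll": 0},
  {"offset": [363,583,-114],"hand": 80,"roll": 0},
  {"offset": [363,583,-114],"hand": 80,"roll": 0},
  {"offset": [363,583,-114],"hand": 80,"roll": 0},
  {"offset": [363,583,-114],"hand": 80,"roll": 0},
  {"offset": [363,583,-114],"hand": 80,"roll": 0},
  {"offset": [363,583,-114],"hand": 80,"roll": 0},
  {"offset": [363,583,-114],"hand": 80,"roll": 0},
  {"offset": [363,583,-114],"hand": 80,"roll": 0},
  {"offset": [363,583,-114],"hand": 80,"roll": 0},
  {"offset": [363,583,-114],"hand": 80,"roll": 0},
  {"offset": [363,583,-114],"hand": 80,"roll": 0},
  {"offset": [363,583,-114],"hand": 80,"roll": 0},
  {"offset": [363,583,-114],"hand": 80,"roll": 0},
  {"offset": [363,583,-114],"hand": 80,"roll": 0},
])

```text
clock: 5.02
tool_pos: [0.9227, -0.1986, 0.3348]
orientation: [-176.7, -4.2, 8.3]
force: [-1.2, 0.1, 0.2]
opening: 0.08
```

```bash
python3 -c "
from h import *
o,M=state();print((M.T@[.97,-.24,0]*300).round())"
```

```text
t 5.02 pos [ 0.9227 -0.1986  0.3348] rpy [-176.68   -4.19    8.29] tilt 5.34 az 46.8 jaw az,el -81.5 -3.3 q [  -2.2   50.9   71.7   -4.2 -107.2   99.2] F [-1.2  0.1  0.2] op 80.0
[277. 114.  14.]
```

Request:
jog_arm([
  {"offset": [277,114,0],"hand": 80,"roll": 0},
  {"offset": [277,114,0],"hand": 80,"roll": 0},
  {"offset": [277,114,0],"hand": 80,"roll": 0},
])

```text
clock: 5.27
tool_pos: [0.9585, -0.2048, 0.2968]
orientation: [-177.6, -6.1, 8.3]
force: [1.0, 0.9, 0.4]
opening: 0.0799
```

Request:
jog_arm([
  {"offset": [277,114,0],"hand": 80,"roll": 0},
  {"offset": [277,114,0],"hand": 80,"roll": 0},
  {"offset": [277,114,0],"hand": 80,"roll": 0},
])

```text
clock: 5.52
tool_pos: [0.9895, -0.2125, 0.2638]
orientation: [-178.5, -8.0, 8.2]
force: [-0.4, 1.1, -1.1]
opening: 0.0798
```

Request:
jog_arm([
  {"offset": [277,114,-150],"hand": 80,"roll": 0},
  {"offset": [277,114,-150],"hand": 80,"roll": 0},
  {"offset": [277,114,-150],"hand": 80,"roll": 0},
])

```text
clock: 5.77
tool_pos: [0.996, -0.22, 0.2864]
orientation: [-179.7, -10.2, 8.2]
force: [-0.5, -0.4, 0.7]
opening: 0.0798
```

```bash
python3 -c "
from h import *
o,M=state();print((M.T@[.97,-.24,0]*300).round())"
```

```text
t 5.77 pos [ 0.996  -0.22    0.2864] rpy [-179.71  -10.24    8.16] tilt 10.24 az 9.8 jaw az,el -81.8 -0.3 q [ -2.5  54.6  71.7  -2.2 -97.1 100.2] F [-0.5 -0.4  0.7] op 79.8
[273. 113.  49.]
```

Request:
jog_arm([
  {"offset": [290,10,-100],"hand": 80,"roll": 0},
  {"offset": [290,10,-100],"hand": 80,"roll": 0},
  {"offset": [290,10,-100],"hand": 80,"roll": 0},
])

```text
clock: 6.02
tool_pos: [1.0148, -0.1902, 0.2994]
orientation: [179.4, -12.4, 8.2]
force: [0.3, 0.1, 0.3]
opening: 0.0802
```

```bash
python3 -c "
from h import *
state([.48,.17,.2])"
```

```text
t 6.02 pos [ 1.0148 -0.1902  0.2994] rpy [179.38 -12.41   8.18] tilt 12.43 az 5.3 jaw az,el -82.0 0.6 q [ -0.4  54.2  71.7  -1.2 -95.2  98.3] F [0.3 0.1 0.3] op 80.2
offset mm [-488.3 -432.5  -10.4]
```

Request:
jog_arm([
  {"offset": [-506,-434,-15],"hand": 80,"roll": 0},
  {"offset": [-506,-434,-15],"hand": 80,"roll": 0},
  {"offset": [-506,-434,-15],"hand": 80,"roll": 0},
  {"offset": [-506,-434,-15],"hand": 80,"roll": 0},
  {"offset": [-506,-434,-15],"hand": 80,"roll": 0},
  {"offset": [-506,-434,-15],"hand": 80,"roll": 0},
  {"offset": [-506,-434,-15],"hand": 80,"roll": 0},
  {"offset": [-506,-434,-15],"hand": 80,"roll": 0},
  {"offset": [-506,-434,-15],"hand": 80,"roll": 0},
  {"offset": [-506,-434,-15],"hand": 80,"roll": 0},
  {"offset": [-506,-434,-15],"hand": 80,"roll": 0},
  {"offset": [-506,-434,-15],"hand": 80,"roll": 0},
  {"offset": [-506,-434,-15],"hand": 80,"roll": 0},
  {"offset": [-506,-434,-15],"hand": 80,"roll": 0},
  {"offset": [-506,-434,-15],"hand": 80,"roll": 0},
  {"offset": [-506,-434,-15],"hand": 80,"roll": 0},
  {"offset": [-506,-434,-15],"hand": 80,"roll": 0},
])

```text
clock: 7.43
tool_pos: [0.4589, 0.169, 0.2004]
orientation: [179.5, -12.3, 8.2]
force: [0.2, 1.3, 0.1]
opening: 0.0801
```

```bash
python3 - <<'E'
from h import *
from plant import cams
o,M=state();s=cams.snapshot("wrist");s["o"]=o;pickle.dump(s,open("w1.pkl","wb"));print(s["T_tool_cam"])
T=np.eye(4);T[:3,:3]=M;T[:3,3]=o["tool_pos"];T=T@s["T_tool_cam"]
print(proj(s,[[.44,.183,.028],[.44,.213,.028],[.47,.183,.028]],T))
cv2.imwrite("pics/w1.png",s["img"][...,::-1])
E
```

```text
t 7.43 pos [0.4589 0.169  0.2004] rpy [179.52 -12.3    8.17] tilt 12.31 az 5.9 jaw az,el -81.9 0.5 q [ 50.6  -5.1 -36.6  11.2 -50.2  40.9] F [0.2 1.3 0.1] op 80.1
[[ 2.98495640e-04 -9.56170740e-01 -2.92809540e-01  8.01834636e-02]
 [ 9.99999955e-01  2.74639805e-04  1.22581665e-04  1.16967834e-03]
 [-3.67918465e-05 -2.92809563e-01  9.56170779e-01 -1.76709510e-01]
 [ 0.00000000e+00  0.00000000e+00  0.00000000e+00  1.00000000e+00]]
[[265.90945374 230.17839739]
 [241.87129404 226.82748096]
 [269.23534638 206.26614834]]
```

View pics/w1.png

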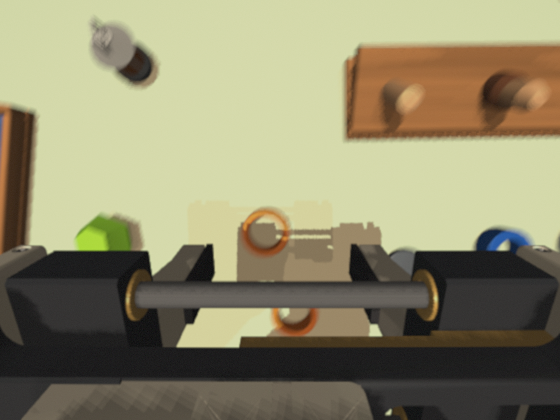

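Seen: the orange target is centred at (266,231), against a prediction of (266,230). The other orange ring is at (295,315), so my estimate is confirmed.

```bash
python3 -c "
from h import *
state([.442,.183,.08]);o,M=state([.442,.183,.0175])
b=M@[0,0,-1]
for d in range(165,200,5):
    v=R.from_rotvec(np.radians(d)*b).apply([0,0,1]);print(d,v.round(3),np.degrees(np.arccos(v@[-.4175,-.0656,.9063])).round(2))"
```

```text
t 7.48 pos [0.4554 0.1705 0.1995] rpy [179.55 -12.24   8.26] tilt 12.25 az 6.2 jaw az,el -81.8 0.4 q [ 51.1  -5.3 -36.9  11.2 -50.3  40.5] F [-5.6 -2.4 -3.6] op 79.7
offset mm [-36.6 -15.2 114.2]
t 7.48 pos [0.4554 0.1705 0.1995] rpy [179.55 -12.24   8.26] tilt 12.25 az 6.2 jaw az,el -81.8 0.4 q [ 51.1  -5.3 -36.9  11.2 -50.3  40.5] F [-5.6 -2.4 -3.6] op 79.7
offset mm [-49.8 -15.7 175.3]
165 [-0.411  0.011  0.912] 4.42
170 [-0.413 -0.007  0.911] 3.36
175 [-0.413 -0.026  0.91 ] 2.3
180 [-0.412 -0.044  0.91 ] 1.28
185 [-0.409 -0.063  0.91 ] 0.57
190 [-0.405 -0.081  0.911] 1.16
195 [-0.399 -0.098  0.912] 2.17
```

Request:
jog_arm([
  {"offset": [-37,-15,60],"hand": 80,"roll": 0},
  {"offset": [-37,-15,60],"hand": 80,"roll": 0},
  {"offset": [-37,-15,114],"hand": 80,"roll": 0},
  {"offset": [-37,-15,114],"hand": 80,"roll": 0},
  {"offset": [-45,-15.5,150],"hand": 80,"roll": 0},
  {"offset": [-48,-16,165],"hand": 80,"roll": 0},
  {"offset": [-48,-16,165],"hand": 80,"roll": 0},
  {"offset": [-48,-16,165],"hand": 80,"roll": 0},
])

```text
clock: 8.15
tool_pos: [0.447, 0.18, 0.0283]
orientation: [179.3, -12.2, 8.2]
force: [-0.2, 0.2, 0.3]
opening: 0.0803
```

```bash
python3 -c "
from h import *
state([.442,.183,.0175])"
```

```text
t 8.15 pos [0.447  0.18   0.0283] rpy [179.34 -12.16   8.2 ] tilt 12.18 az 5.0 jaw az,el -81.9 0.6 q [ 50.5   8.  -56.1  27.1 -19.3  22.6] F [-0.2  0.2  0.3] op 80.3
offset mm [-6.7 -3.8  9.5]
```

Request:
jog_arm([
  {"offset": [-6.5,-3.8,5],"hand": 80,"roll": 0},
  {"offset": [-6.5,-3.8,9.5],"hand": 80,"roll": 0},
  {"offset": [-6.5,-3.8,9.5],"hand": 80,"roll": 0},
])

```text
clock: 8.4
tool_pos: [0.4434, 0.1842, 0.019]
orientation: [179.5, -12.3, 8.2]
force: [0.4, 0.2, 0.7]
opening: 0.0802
```

```bash
python3 -c "
from h import *
state([.442,.183,.0175])"
```

```text
t 8.4 pos [0.4434 0.1842 0.019 ] rpy [179.49 -12.27   8.19] tilt 12.28 az 5.8 jaw az,el -81.9 0.5 q [ 50.2   8.7 -58.1  31.3 -16.7  18.4] F [0.4 0.2 0.7] op 80.2
offset mm [-1.8  1.   1.2]
```

Request:
jog_arm([
  {"offset": [0,0,0],"hand": 50,"roll": 0},
  {"offset": [0,0,0],"hand": 50,"roll": 0},
  {"offset": [0,0,0],"hand": 50,"roll": 0},
  {"offset": [0,0,0],"hand": 50,"roll": 0},
  {"offset": [0,0,0],"hand": 50,"roll": 0},
])

```text
clock: 8.82
tool_pos: [0.4428, 0.1834, 0.0181]
orientation: [179.4, -12.2, 8.1]
force: [0.1, 0.4, -0.0]
opening: 0.0533
```

```bash
python3 -c "
from h import *
o,M=state();p=o['tool_pos']
for t in([p[0]+.01,p[1],p[2]+.15],[.57,.06,.25]):print((M.T@(np.array(t)-p)*1e3).round(1))"
```

```text
t 8.82 pos [0.4428 0.1834 0.0181] rpy [179.44 -12.18   8.14] tilt 12.19 az 5.5 jaw az,el -82.0 0.5 q [ 50.2   8.8 -58.2  31.3 -16.6  18.3] F [ 0.1  0.4 -0. ] op 53.3
[  41.3    2.8 -144.5]
[ 154.9  142.2 -202.4]
```

```bash
python3 - <<'E'
from h import *
from plant import cams
o,M=state();s=cams.snapshot("wrist");s["o"]=o;pickle.dump(s,open("w2.pkl","wb"))
cv2.imwrite("pics/w2.png",s["img"][...,::-1])
E
```

```text
t 8.82 pos [0.4428 0.1834 0.0181] rpy [179.44 -12.18   8.14] tilt 12.19 az 5.5 jaw az,el -82.0 0.5 q [ 50.2   8.8 -58.2  31.3 -16.6  18.3] F [ 0.1  0.4 -0. ] op 53.3
```

View pics/w2.png

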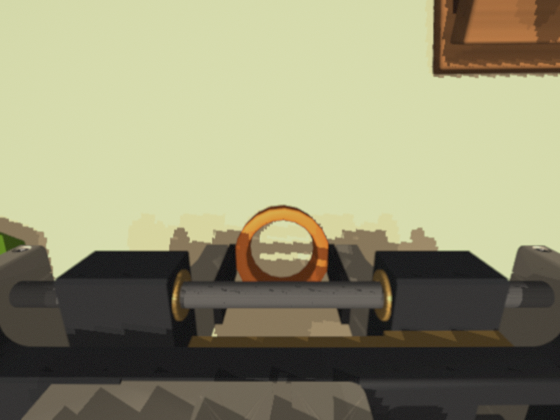

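```bash
python3 - <<'E'
from h import *
s=pickle.load(open("w2.pkl","rb"));o=s["o"];M=R.from_euler("xyz",o["orientation"],degrees=True).as_matrix()
T=np.eye(4);T[:3,:3]=M;T[:3,3]=o["tool_pos"];T=T@s["T_tool_cam"]
print("TCP,grasp px",proj(s,[o["tool_pos"],o["tool_pos"]-.008*M[:,2]],T).round(1))
# ring top outer edge: far (283,206), left (236,250) right(329,250)
for uv in((283,206),(236,250),(329,250),(283,248)):print(uv,at_z(s,uv,.028,T).round(4))
for c in((.441,.183),(.45,.183),(.46,.184)):
    a=np.radians(np.arange(0,360,90)+8);print(c,proj(s,[[c[0]+.03*np.cos(b),c[1]+.03*np.sin(b),.028] for b in a],T).round(0).tolist())
E
```

```text
TCP,grasp px [[279.5 246.2]
 [279.5 251.6]]
(283, 206) [0.4699 0.1852 0.028 ]
(236, 250) [0.4388 0.2101 0.028 ]
(329, 250) [0.4467 0.1531 0.028 ]
(283, 248) [0.4441 0.1815 0.028 ]
(0.441, 0.183) [[280.0, 204.0], [231.0, 253.0], [280.0, 299.0], [328.0, 252.0]]
(0.45, 0.183) [[282.0, 190.0], [233.0, 238.0], [282.0, 286.0], [330.0, 238.0]]
(0.46, 0.184) [[283.0, 173.0], [234.0, 222.0], [283.0, 270.0], [331.0, 222.0]]
```

Request:
jog_arm([
  {"offset": [0,0,0],"hand": 50,"roll": 0},
  {"offset": [0,0,0],"hand": 50,"roll": 0},
  {"offset": [8,0,-30],"hand": 50,"roll": 0},
  {"offset": [16,0,-60],"hand": 50,"roll": 0},
  {"offset": [25,0,-90],"hand": 50,"roll": 0},
  {"offset": [35,1,-120],"hand": 50,"roll": 0},
  {"offset": [41,2,-145],"hand": 50,"roll": 0},
  {"offset": [41,2,-145],"hand": 50,"roll": 0},
  {"offset": [41,2,-145],"hand": 50,"roll": 0},
])

```text
clock: 9.62
tool_pos: [0.4527, 0.185, 0.1698]
orientation: [179.6, -12.3, 8.1]
force: [0.0, -0.3, -0.1]
opening: 0.0501
```

```bash
python3 - <<'E'
from h import *
from plant import cams
o,M=state();s=cams.snapshot("wrist");s["o"]=o;pickle.dump(s,open("w3.pkl","wb"))
t=cams.snapshot("scene")["img"][120:260,240:440]
cv2.imwrite("pics/w3.png",np.vstack([s["img"][150:350],cv2.resize(t,(560,392))])[...,::-1])
E
```

```text
t 9.62 pos [0.4527 0.185  0.1698] rpy [179.59 -12.3    8.11] tilt 12.3 az 6.2 jaw az,el -82.0 0.4 q [ 52.8  -3.3 -39.8  12.5 -45.7  37.1] F [ 0.  -0.3 -0.1] op 50.1
```

View pics/w3.png

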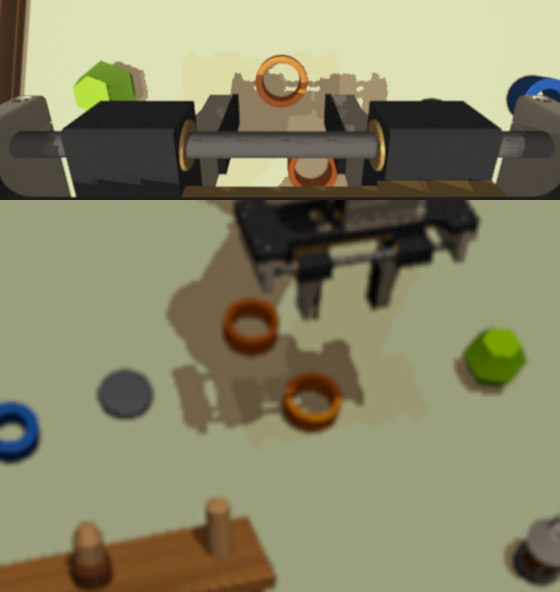

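```bash
python3 - <<'E'
from h import *
def cam(f):
    s=pickle.load(open(f,"rb"));o=s["o"];M=R.from_euler("xyz",o["orientation"],degrees=True).as_matrix()
    T=np.eye(4);T[:3,:3]=M;T[:3,3]=o["tool_pos"];return s,T@s["T_tool_cam"],M
for f in("w1.pkl","w2.pkl","w3.pkl"):
    s,T,M=cam(f);hsv=cv2.cvtColor(s["img"],cv2.COLOR_RGB2HSV);m=cv2.inRange(hsv,(5,130,90),(22,255,255));m[283:]=0;m[:195]=0;m[:,:200]=0;m[:,360:]=0
    k=cv2.findNonZero(m)[:,0];h=cv2.convexHull(k)[:,0]
    print(f,"row/col range",k.min(0),k.max(0),"hull top:",at_z(s,h[h[:,1].argmin()],.028,T).round(4),"w:",at_z(s,h[h[:,0].argmin()],.028,T).round(4),at_z(s,h[h[:,0].argmax()],.028,T).round(4))
    # fingertip projections
    o=s["o"];P=[o["tool_pos"]+M@[x,sg*o["opening"]/2,z] for sg in(-1,1) for x in(-.0095,.0095) for z in(.011,-.03)]
    print(proj(s,P,T).round(0).tolist())
t=pickle.load(open("top.pkl","rb"));
from plant import cams
t2=cams.snapshot("top");pickle.dump(t2,open("top2.pkl","wb"))
for c in(t,t2):
    m=cv2.inRange(cv2.cvtColor(c["img"],cv2.COLOR_RGB2HSV),(5,130,70),(22,255,255))[215:300,170:240]
    for k in cv2.findContours(m,0,1)[0]:
        if cv2.contourArea(k)>100: e=cv2.fitEllipse(k);print(np.add(e[0],[170,215]),e[1])
cv2.imwrite("pics/t2.png",cv2.resize(t2["img"][200:310,150:280],None,fx=5,fy=5)[...,::-1])
E
```

```text
w1.pkl row/col range [242 210] [288 256] hull top: [0.4637 0.1948 0.028 ] w: [0.4249 0.2109 0.028 ] [0.4378 0.155  0.028 ]
[[222.0, 252.0], [208.0, 284.0], [221.0, 227.0], [206.0, 253.0], [337.0, 252.0], [350.0, 284.0], [339.0, 227.0], [353.0, 253.0]]
w2.pkl row/col range [236 206] [328 281] hull top: [0.4694 0.1882 0.028 ] w: [0.4307 0.2091 0.028 ] [0.4485 0.154  0.028 ]
[[241.0, 252.0], [232.0, 284.0], [240.0, 227.0], [230.0, 253.0], [318.0, 252.0], [326.0, 284.0], [319.0, 227.0], [328.0, 253.0]]
w3.pkl row/col range [255 205] [307 257] hull top: [0.4696 0.1845 0.028 ] w: [0.4349 0.2105 0.028 ] [0.442  0.1519 0.028 ]
[[244.0, 252.0], [235.0, 284.0], [243.0, 227.0], [233.0, 253.0], [316.0, 252.0], [324.0, 284.0], [317.0, 227.0], [325.0, 253.0]]
[216.14707184 276.79741287] (23.821853637695312, 24.378662109375)
[195.23193169 235.85225868] (23.236230850219727, 23.927642822265625)
[216.13874817 276.89307404] (23.85051918029785, 24.562419891357422)
```

View pics/t2.png

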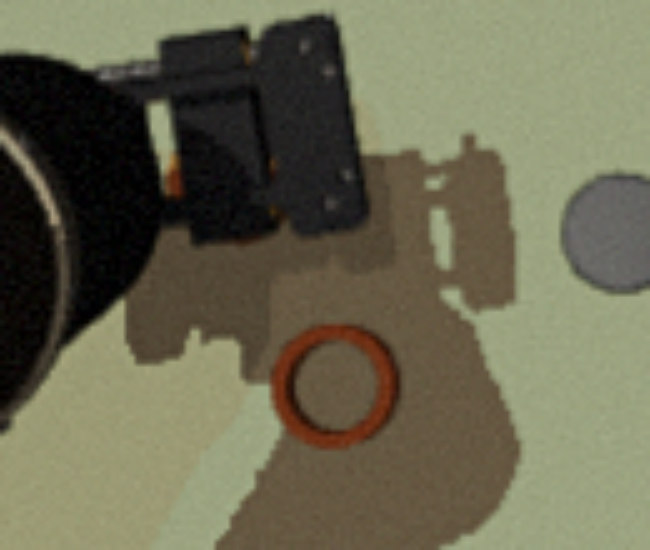

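```bash
python3 - <<'E'
from h import *
s=pickle.load(open("scene.pkl","rb"));w=pickle.load(open("w3.pkl","rb"));o=w["o"];M=R.from_euler("xyz",o["orientation"],degrees=True).as_matrix()
P=[o["tool_pos"]+M@[x,sg*o["opening"]/2,z] for sg in(-1,1) for x in(-.0095,.0095) for z in(.011,-.03)]
print(proj(s,P).round(0).tolist()); t=pickle.load(open("top.pkl","rb"));print(proj(t,P).round(0).tolist())
# height check: solve tip height given seen pixels for both fingers
from plant import ctrl;print(ctrl.get_obs()["clock"])
E
```

```text
[[370.0, 163.0], [372.0, 151.0], [372.0, 168.0], [374.0, 155.0], [351.0, 166.0], [353.0, 154.0], [353.0, 171.0], [355.0, 158.0]]
[[171.0, 230.0], [166.0, 233.0], [169.0, 222.0], [164.0, 224.0], [194.0, 227.0], [191.0, 229.0], [193.0, 218.0], [189.0, 220.0]]
9.7667
```

```bash
python3 - <<'E'
from h import *
from plant import cams
def cam(f):
    s=pickle.load(open(f,"rb"));o=s["o"];M=R.from_euler("xyz",o["orientation"],degrees=True).as_matrix()
    T=np.eye(4);T[:3,:3]=M;T[:3,3]=o["tool_pos"];return s,T@s["T_tool_cam"],M,o
out=[]
def big(img,P,r0,r1,c0,c1,k):
    a=cv2.resize(img[r0:r1,c0:c1],None,fx=k,fy=k,interpolation=2)
    for p in P: cv2.circle(a,tuple(int(v) for v in (np.array(p)-[c0,r0]+.5)*k),3,(255,0,255),1)
    return a
for f in("w2.pkl","w3.pkl"):
    s,T,M,o=cam(f);P=[o["tool_pos"]+M@[x,sg*o["opening"]/2,z] for sg in(-1,1) for x in(-.0095,.0095) for z in(.011,-.03)]
    out.append(big(s["img"],proj(s,P,T),195,325,200,360,2.5))
sc=cams.snapshot("scene");pickle.dump(sc,open("sc2.pkl","wb"))
b=big(sc["img"],proj(sc,P),115,185,310,410,4)
t=pickle.load(open("top2.pkl","rb"));b2=big(t["img"],proj(t,P),190,260,130,230,4)
cv2.imwrite("pics/cmp.png",np.vstack([np.hstack(out),np.hstack([b[:270],b2[:270]])])[...,::-1])
E
```

```text
(no output)
```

View pics/cmp.png

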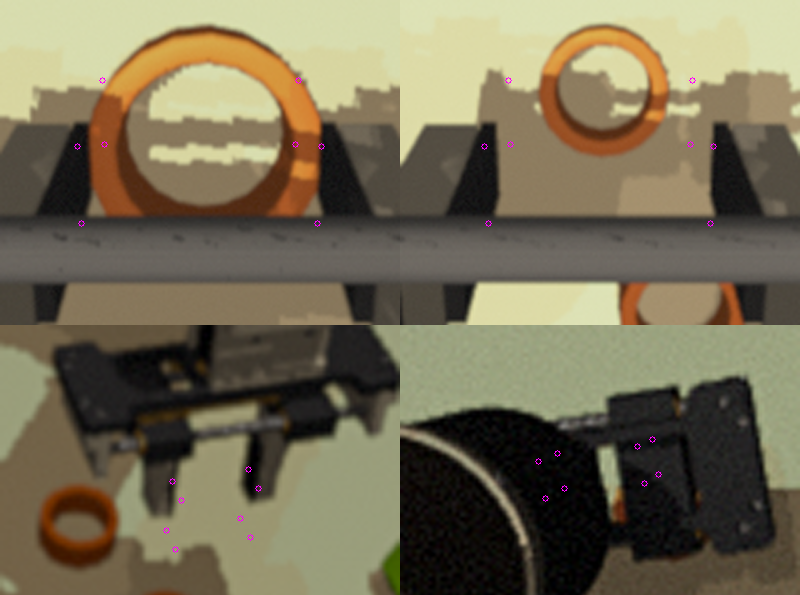

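```bash
python3 - <<'E'
from h import *
s=pickle.load(open("w3.pkl","rb"));Tc=s["T_tool_cam"];print(s["K"][0,0])
for f,op,L,Rr in(("w3",.0501,(238.8,244.2),(324.8,244.2)),("w2",.0533,(235.6,244.2),(327.4,244.2))):
    o,d1=ray(s,L,Tc);_,d2=ray(s,Rr,Tc);k=op/(d1-d2)[1]*-1
    k=abs(k);print(f,(o+k*d1).round(4),(o+k*d2).round(4))
E
```

```text
295.0726528925541
w3 [ 0.0097 -0.0236 -0.0186] [ 0.0097  0.0265 -0.0186]
w2 [ 0.0099 -0.0254 -0.0191] [ 0.01    0.0279 -0.0191]
```

The overlay shows the fingertips ending at about tool z = −19 mm, not +11. I take that from the corners at w2/w3 row 244, about 86 px apart for a 50 mm opening. At TCP z = 18 mm the fingers therefore closed above the ring, which hasn't moved (still at top px (195,236)). I'll go lower and use the opening as the check.

```bash
python3 -c "
from h import *
state([.446,.183,.06]);state([.446,.183,-.005])"
```

```text
t 9.82 pos [0.4514 0.1834 0.1669] rpy [179.33 -12.05   8.16] tilt 12.07 az 5.0 jaw az,el -82.0 0.7 q [ 52.8  -3.1 -39.9  12.5 -45.7  37.1] F [ 0.6  0.1 -0.4] op 50.0
offset mm [-27.6  -1.6 103.4]
t 9.82 pos [0.4514 0.1834 0.1669] rpy [179.33 -12.05   8.16] tilt 12.07 az 5.0 jaw az,el -82.0 0.7 q [ 52.8  -3.1 -39.9  12.5 -45.7  37.1] F [ 0.6  0.1 -0.4] op 50.0
offset mm [-41.2  -2.3 167. ]
```

Request:
jog_arm([
  {"offset": [-7,0,30],"hand": 84,"roll": 0},
  {"offset": [-14,0,50],"hand": 84,"roll": 0},
  {"offset": [-21,-1,75],"hand": 84,"roll": 0},
  {"offset": [-24,-2,95],"hand": 84,"roll": 0},
  {"offset": [-28,-2,103],"hand": 84,"roll": 0},
  {"offset": [-30,-2,120],"hand": 84,"roll": 0},
  {"offset": [-34,-2,135],"hand": 84,"roll": 0},
  {"offset": [-38,-2,152],"hand": 84,"roll": 0},
  {"offset": [-41,-2,166],"hand": 84,"roll": 0},
  {"offset": [-41,-2,166],"hand": 84,"roll": 0},
  {"offset": [-41,-2,166],"hand": 84,"roll": 0},
])

```text
clock: 10.73
tool_pos: [0.4492, 0.1835, 0.0012]
orientation: [179.3, -11.3, 8.1]
force: [-0.4, 0.3, -0.2]
opening: 0.084
```

```bash
python3 -c "
from h import *
state([.446,.183,-.005])"
```

```text
t 10.73 pos [0.4492 0.1835 0.0012] rpy [179.34 -11.32   8.12] tilt 11.34 az 4.8 jaw az,el -82.0 0.6 q [ 48.4  11.5 -58.3  33.4 -14.3  17.7] F [-0.4  0.3 -0.2] op 84.0
offset mm [-4.4 -0.   5.4]
```

Request:
jog_arm([
  {"offset": [-1,0,7],"hand": 84,"roll": 0},
  {"offset": [-1,0,7],"hand": 84,"roll": 0},
  {"offset": [-1,0,7],"hand": 50,"roll": 0},
  {"offset": [-1,0,7],"hand": 50,"roll": 0},
  {"offset": [-1,0,7],"hand": 50,"roll": 0},
  {"offset": [-1,0,7],"hand": 50,"roll": 0},
  {"offset": [-1,0,7],"hand": 50,"roll": 0},
  {"offset": [-1,0,7],"hand": 50,"roll": 0},
  {"offset": [-1,0,7],"hand": 50,"roll": 0},
])

```text
clock: 11.48
tool_pos: [0.4518, 0.1857, -0.0022]
orientation: [179.5, -11.3, 8.1]
force: [-3.5, -0.4, 5.6]
opening: 0.0578
```

```bash
python3 -c "
from h import *
o,M=state();p=o['tool_pos']
print((M.T@(np.array([p[0]+.06,p[1]-.04,.20])-p)*1e3).round(1))"
```

```text
t 11.48 pos [ 0.4518  0.1857 -0.0022] rpy [179.54 -11.25   8.14] tilt 11.26 az 5.8 jaw az,el -81.9 0.4 q [ 47.9  12.1 -58.2  34.  -13.5  17.5] F [-3.5 -0.4  5.6] op 57.8
[  92.1   49.6 -187.4]
```

Request:
jog_arm([
  {"offset": [2,0,-10],"hand": 50,"roll": 0},
  {"offset": [6,0,-30],"hand": 50,"roll": 0},
  {"offset": [10,0,-45],"hand": 50,"roll": 0},
  {"offset": [10,0,-45],"hand": 50,"roll": 0},
])

```text
clock: 11.82
tool_pos: [0.4542, 0.1884, 0.0464]
orientation: [179.7, -11.4, 8.1]
force: [0.4, 1.1, 0.1]
opening: 0.058
```

```bash
python3 - <<'E'
from h import *
from plant import cams
o,M=state();s=cams.snapshot("wrist");s["o"]=o;pickle.dump(s,open("w4.pkl","wb"))
t=cams.snapshot("scene")["img"][130:215,300:420]
cv2.imwrite("pics/w4.png",np.hstack([cv2.resize(s["img"][190:330,200:360],None,fx=2.5,fy=2.5),cv2.resize(t,(400,350))])[...,::-1])
E
```

```text
t 11.82 pos [0.4542 0.1884 0.0464] rpy [179.74 -11.43   8.14] tilt 11.43 az 6.8 jaw az,el -81.9 0.3 q [ 51.2   7.3 -50.8  19.3 -24.9  29.9] F [0.4 1.1 0.1] op 58.0
```

View pics/w4.png

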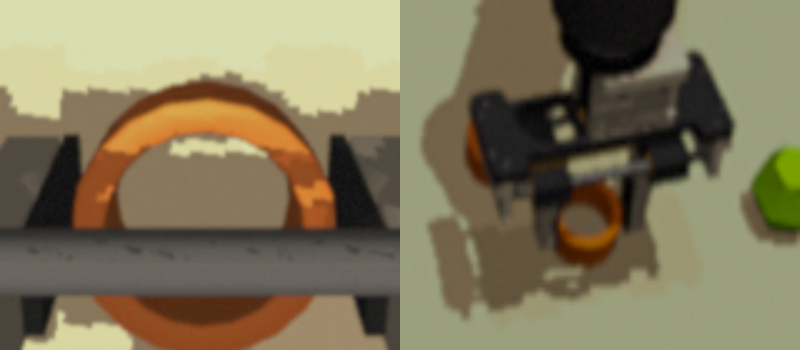

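```bash
cat >> h.py <<'E'
from scipy.optimize import minimize
def fitring(s,bore,hue,x0=(0.0,0.001,-.025,11.,0.)):
    "ring pose in tool frame: mid-point x,y,z (m), tilt about tool y, tilt about tool x (deg). ring axis up = -z tool when 0"
    k=3;hsv=cv2.cvtColor(s["img"],cv2.COLOR_RGB2HSV);m=cv2.inRange(hsv,hue[0],hue[1])
    m=cv2.morphologyEx(m,cv2.MORPH_OPEN,np.ones((2,2)))
    valid=np.zeros_like(m);valid[195:279,212:350]=255;valid[312:340,225:335]=255
    m=cv2.resize(m[180:350,190:370],None,fx=k,fy=k)>127;v=cv2.resize(valid[180:350,190:370],None,fx=k,fy=k,interpolation=0)>0
    a=np.linspace(0,2*np.pi,60);C=np.c_[np.cos(a),np.sin(a),0*a];Tc=s["T_tool_cam"]
    def ren(q):
        A=R.from_euler("xy",[q[4],q[3]],degrees=True).as_matrix()
        def poly(r,z): return ((proj(s,(C*[r,r,0]+[0,0,z])@A.T+np.array(q[:3]),Tc)-[190,180]+.5)*k-.5).astype(np.float32)
        o=np.zeros(m.shape,np.uint8)
        def fill(p): b=o.copy();cv2.fillConvexPoly(b,(p*16).round().astype(np.int32),1,shift=4);return b>0
        t,b=poly(.03,-.014),poly(.03,.014);H=fill(cv2.convexHull(np.vstack([t,b]))[:,0])
        return H&~(fill(poly(bore/2,-.014))&fill(poly(bore/2,.014)))
    f=lambda q:np.sum((ren(q)!=m)&v)/np.sum(m&v)
    best=None
    for t in(x0[3]-15,x0[3],x0[3]+12):
        sim=np.array([[*x0[:3],t,x0[4]]]*6);sim[1,0]+=.006;sim[2,1]+=.003;sim[3,2]+=.01;sim[4,3]+=8;sim[5,4]+=4
        r=minimize(f,sim[0],method="Nelder-Mead",options=dict(initial_simplex=sim,xatol=1e-4,fatol=1e-4,maxiter=400))
        print(r.x[:3].round(4),r.x[3:].round(1),round(r.fun,3))
        if best is None or r.fun<best.fun:best=r
    q=best.x;M=R.from_euler("xyz",s["o"]["orientation"],degrees=True).as_matrix()
    A=R.from_euler("xy",[q[4],q[3]],degrees=True).as_matrix();up=-M@A[:,2]
    print("mid world",(s["o"]["tool_pos"]+M@q[:3]).round(4),"axis",up.round(3),"tilt",np.degrees(np.arccos(up[2])).round(1));return q
E
python3 - <<'E'
from h import *
fitring(pickle.load(open("w4.pkl","rb")),.044,((3,120,40),(20,255,255)))
E
```

```text
[-0.0121  0.0016 -0.0151] [-12.9   0.6] 0.088
[-0.0126  0.0016 -0.0145] [-12.    7.5] 0.156
[-0.0121  0.0016 -0.0151] [-12.9   1.2] 0.09
mid world [0.4397 0.1848 0.0587] axis [ 0.026 -0.002  1.   ] tilt 1.5
```

```bash
python3 -c "
from h import *
o,M=state();p=o['tool_pos']
for d in([.06,0,0],[.06,0,-.0475],[.05,0,-.0475],[.11,-.0,.1]):print((M.T@np.array(d)*1e3).round(1))"
```

```text
t 11.92 pos [0.4531 0.1868 0.0441] rpy [179.61 -11.31   8.13] tilt 11.31 az 6.1 jaw az,el -81.9 0.4 q [ 51.2   7.5 -51.1  19.5 -24.6  29.7] F [-0.1 -0.4 -0.5] op 57.7
[58.2  8.4 11.7]
[48.9  8.1 58.3]
[39.2  6.7 56.3]
[126.4  16.1 -76.6]
```

Request:
jog_arm([
  {"offset": [30,4,6],"hand": 50,"roll": 0},
  {"offset": [58,8,12],"hand": 50,"roll": 0},
  {"offset": [54,8,32],"hand": 50,"roll": 0},
  {"offset": [50,8,50],"hand": 50,"roll": 0},
  {"offset": [49,8,56],"hand": 50,"roll": 0},
  {"offset": [49,8,56],"hand": 50,"roll": 0},
  {"offset": [49,8,56],"hand": 50,"roll": 0},
  {"offset": [49,8,56],"hand": 84,"roll": 0},
  {"offset": [49,8,56],"hand": 84,"roll": 0},
  {"offset": [49,8,56],"hand": 84,"roll": 0},
  {"offset": [49,8,56],"hand": 84,"roll": 0},
  {"offset": [55,8,20],"hand": 84,"roll": 0},
  {"offset": [60,8,-20],"hand": 84,"roll": 0},
  {"offset": [68,8,-60],"hand": 84,"roll": 0},
  {"offset": [75,8,-90],"hand": 84,"roll": 0},
])

```text
clock: 13.17
tool_pos: [0.5094, 0.1878, 0.1502]
orientation: [179.7, -11.3, 8.2]
force: [1.6, 1.2, -0.1]
opening: 0.0841
```

```bash
python3 - <<'E'
from h import *
from plant import cams
state([1.02,.0,.33]);c=cams.snapshot("scene");m=cv2.inRange(cv2.cvtColor(c["img"],cv2.COLOR_RGB2HSV),(3,120,70),(20,255,255))[140:240,300:400]
for k in cv2.findContours(m,0,1)[0]:
    if cv2.contourArea(k)>60: e=cv2.fitEllipse(k);p=np.add(e[0],[300,140]);print(p,e[1],at_z(c,p,.02))
E
```

```text
t 13.17 pos [0.5094 0.1878 0.1502] rpy [179.66 -11.35   8.18] tilt 11.35 az 6.4 jaw az,el -81.9 0.3 q [ 46.3   4.  -34.3  10.6 -43.4  44.7] F [ 1.6  1.2 -0.1] op 84.1
offset mm [504.7 259.  -80.6]
[312.5045433  233.64614105] (12.18360710144043, 34.975303649902344) [0.57052638 0.05605486 0.02      ]
[354.33828735 208.42369843] (21.06004524230957, 21.955108642578125) [0.49830946 0.1809804  0.02      ]
[326.45510483 166.20789719] (13.58508586883545, 19.144582748413086) [0.34882705 0.11898756 0.02      ]
```

Request:
jog_arm([
  {"offset": [500,10,-80],"hand": 84,"roll": 0},
  {"offset": [500,10,-80],"hand": 84,"roll": 0},
  {"offset": [500,10,-80],"hand": 84,"roll": 0},
  {"offset": [500,10,-80],"hand": 84,"roll": 0},
  {"offset": [500,10,-80],"hand": 84,"roll": 0},
  {"offset": [500,10,-80],"hand": 84,"roll": 0},
  {"offset": [500,10,-80],"hand": 84,"roll": 0},
  {"offset": [500,10,-80],"hand": 84,"roll": 0},
  {"offset": [500,10,-80],"hand": 84,"roll": 0},
  {"offset": [500,10,-80],"hand": 84,"roll": 0},
  {"offset": [500,10,-80],"hand": 84,"roll": 0},
  {"offset": [500,10,-80],"hand": 84,"roll": 0},
  {"offset": [500,10,-80],"hand": 84,"roll": 0},
])

```text
clock: 14.3
tool_pos: [0.9795, 0.2446, 0.3216]
orientation: [179.5, -11.2, 8.1]
force: [1.8, 0.6, 0.7]
opening: 0.0843
```

```bash
python3 -c "
from h import *
state([.52,.18,.12])"
```

```text
t 14.3 pos [0.9795 0.2446 0.3216] rpy [179.53 -11.25   8.12] tilt 11.26 az 5.7 jaw az,el -82.0 0.5 q [ 26.5  51.3  66.7   4.  -94.8  72.2] F [1.8 0.6 0.7] op 84.3
offset mm [-494.4   -1.8  107.2]
```

Request:
jog_arm([
  {"offset": [290,-40,-60],"hand": 84,"roll": 0},
  {"offset": [290,-40,-60],"hand": 84,"roll": 0},
  {"offset": [290,-40,-60],"hand": 84,"roll": 0},
])

```text
clock: 14.55
tool_pos: [1.0043, 0.2557, 0.3169]
orientation: [179.5, -13.3, 8.2]
force: [0.9, -0.1, 1.2]
opening: 0.0843
```

```bash
python3 -c "
from h import *
state([.52,.18,.12])"
```

```text
t 14.55 pos [1.0043 0.2557 0.3169] rpy [179.48 -13.32   8.18] tilt 13.33 az 5.9 jaw az,el -81.9 0.5 q [ 26.7  54.3  71.5   4.7 -94.8  72.3] F [ 0.9 -0.1  1.2] op 84.3
offset mm [-522.3    5.3   78.7]
```

Request:
jog_arm([
  {"offset": [-522,5,79],"hand": 84,"roll": 0},
  {"offset": [-522,5,79],"hand": 84,"roll": 0},
  {"offset": [-522,5,79],"hand": 84,"roll": 0},
  {"offset": [-522,5,79],"hand": 84,"roll": 0},
  {"offset": [-522,5,79],"hand": 84,"roll": 0},
  {"offset": [-522,5,79],"hand": 84,"roll": 0},
  {"offset": [-522,5,79],"hand": 84,"roll": 0},
  {"offset": [-522,5,79],"hand": 84,"roll": 0},
  {"offset": [-522,5,79],"hand": 84,"roll": 0},
  {"offset": [-522,5,79],"hand": 84,"roll": 0},
  {"offset": [-522,5,79],"hand": 84,"roll": 0},
  {"offset": [-522,5,79],"hand": 84,"roll": 0},
  {"offset": [-522,5,79],"hand": 84,"roll": 0},
  {"offset": [-522,5,79],"hand": 84,"roll": 0},
])

```text
clock: 15.72
tool_pos: [0.5202, 0.1817, 0.1258]
orientation: [179.9, -14.0, 8.1]
force: [-0.4, 1.6, 0.1]
opening: 0.0841
```

```bash
cat >> h.py <<'E'
def wsnap(name):
    from plant import cams
    o,M=state();s=cams.snapshot("wrist");s["o"]=o;pickle.dump(s,open(name,"wb"))
    T=np.eye(4);T[:3,:3]=M;T[:3,3]=o["tool_pos"];return s,T@s["T_tool_cam"],M
def blob(s,T,lo,hi,z=.028,amin=300):
    m=cv2.inRange(cv2.cvtColor(s["img"],cv2.COLOR_RGB2HSV),lo,hi);m[283:]=0
    for k in cv2.findContours(m,0,1)[0]:
        if cv2.contourArea(k)>amin:
            x,y,w,h=cv2.boundingRect(k);P=np.array([at_z(s,p[0],z,T) for p in k]);c=cv2.minEnclosingCircle((P[:,:2]*1e3).astype(np.float32));print("bbox",x,y,w,h,"circle mm",np.round(c[0],1),round(c[1],1))
E
python3 - <<'E'
from h import *
s,T,M=wsnap("w5.pkl");blob(s,T,(3,120,60),(20,255,255));state([.505,.1835,-.0065])
E
```

```text
t 15.72 pos [0.5202 0.1817 0.1258] rpy [179.87 -13.96   8.12] tilt 13.96 az 7.6 jaw az,el -81.9 0.1 q [ 45.6   4.9 -39.2  14.7 -35.7  41.3] F [-0.4  1.6  0.1] op 84.1
bbox 247 224 60 58 circle mm [494.1 181.9] 30.2
bbox 367 91 193 100 circle mm [627.8  15.5] 104.2
t 15.77 pos [0.5107 0.1746 0.1197] rpy [179.54 -13.35   8.02] tilt 13.36 az 6.0 jaw az,el -82.1 0.4 q [ 45.8   4.6 -40.3  14.7 -35.6  41. ] F [-9.5 -6.5 -8. ] op 84.0
offset mm [-33.4 -10.5 121.7]
```

Request:
jog_arm([
  {"offset": [-10,-7,40],"hand": 84,"roll": 0},
  {"offset": [-20,-9,70],"hand": 84,"roll": 0},
  {"offset": [-26,-9,90],"hand": 84,"roll": 0},
  {"offset": [-31,-9,108],"hand": 84,"roll": 0},
  {"offset": [-36,-9,120],"hand": 84,"roll": 0},
  {"offset": [-36,-9,120],"hand": 84,"roll": 0},
  {"offset": [-36,-9,120],"hand": 84,"roll": 0},
])

```text
clock: 16.35
tool_pos: [0.5135, 0.1881, -0.0006]
orientation: [179.7, -13.8, 8.2]
force: [1.2, 0.6, 0.2]
opening: 0.0839
```

```bash
python3 - <<'E'
from h import *
state([.5025,.183,-.0065])
E
```

```text
t 16.35 pos [ 0.5135  0.1881 -0.0006] rpy [179.69 -13.75   8.16] tilt 13.75 az 6.9 jaw az,el -81.9 0.3 q [ 39.3  15.  -56.6  47.8  -9.9  12.2] F [1.2 0.6 0.2] op 83.9
offset mm [-12.7   3.5   3. ]
```

Request:
jog_arm([
  {"offset": [-4,1,1],"hand": 84,"roll": 0},
  {"offset": [-8,2,2],"hand": 84,"roll": 0},
  {"offset": [-12.7,3.5,3],"hand": 84,"roll": 0},
  {"offset": [-12.7,3.5,3],"hand": 84,"roll": 0},
  {"offset": [-12.7,3.5,3],"hand": 84,"roll": 0},
])

```text
clock: 16.77
tool_pos: [0.5042, 0.1838, -0.0032]
orientation: [179.7, -13.4, 8.1]
force: [0.3, -0.3, -0.1]
opening: 0.084
```

```bash
python3 - <<'E'
from h import *
state([.5025,.183,-.0065])
E
```

```text
t 16.77 pos [ 0.5042  0.1838 -0.0032] rpy [179.69 -13.42   8.14] tilt 13.42 az 6.8 jaw az,el -81.9 0.3 q [ 38.6  14.6 -58.1  50.4  -9.1  10.2] F [ 0.3 -0.3 -0.1] op 84.0
offset mm [-2.5  0.6  2.8]
```

Request:
jog_arm([
  {"offset": [0,0,0],"hand": 50,"roll": 0},
  {"offset": [0,0,0],"hand": 50,"roll": 0},
  {"offset": [0,0,0],"hand": 50,"roll": 0},
  {"offset": [0,0,0],"hand": 50,"roll": 0},
  {"offset": [0,0,0],"hand": 50,"roll": 0},
  {"offset": [0,0,0],"hand": 50,"roll": 0},
  {"offset": [2,0,-10],"hand": 50,"roll": 0},
  {"offset": [6,0,-30],"hand": 50,"roll": 0},
  {"offset": [12,0,-60],"hand": 50,"roll": 0},
  {"offset": [24,0,-100],"hand": 50,"roll": 0},
  {"offset": [24,0,-100],"hand": 50,"roll": 0},
  {"offset": [24,0,-100],"hand": 50,"roll": 0},
])

```text
clock: 17.77
tool_pos: [0.5048, 0.1853, 0.1007]
orientation: [179.8, -13.5, 8.1]
force: [0.4, -0.7, -0.7]
opening: 0.0579
```

```bash
python3 - <<'E'
from h import *
s,T,M=wsnap("w6.pkl");fitring(s,.044,((3,120,40),(20,255,255)),(-.003,.001,-.018,-12,0))
b=-M[:,2]
for d in range(-185,-164,5):
    v=R.from_rotvec(np.radians(d)*b).apply([0,0,1]);print(d,v.round(3),np.degrees(np.arccos(v@[-.4175,-.0656,.9063])).round(2))
E
```

```text
t 17.77 pos [0.5048 0.1853 0.1007] rpy [179.78 -13.51   8.13] tilt 13.51 az 7.2 jaw az,el -81.9 0.2 q [ 47.1   5.8 -42.7  16.3 -32.2  37.9] F [ 0.4 -0.7 -0.7] op 57.9
[-0.0026  0.0019 -0.016 ] [-15.2  -0.5] 0.126
[-0.0022  0.0019 -0.0169] [-15.3   0.4] 0.121
[-0.0025  0.0016 -0.0162] [-15.4   0.9] 0.125
mid world [0.499  0.1827 0.1166] axis [0.031 0.001 1.   ] tilt 1.8
-185 [-0.452 -0.037  0.891] 2.75
-180 [-0.451 -0.057  0.891] 2.17
-175 [-0.447 -0.077  0.891] 2.04
-170 [-0.442 -0.097  0.892] 2.44
-165 [-0.435 -0.116  0.893] 3.17
```

```bash
python3 - <<'E'
from h import *
state([.49,-.04,.20])
E
```

```text
t 17.82 pos [0.5036 0.1838 0.0987] rpy [179.65 -13.34   8.12] tilt 13.34 az 6.6 jaw az,el -82.0 0.3 q [ 47.1   5.9 -42.8  16.4 -32.1  37.8] F [-0.8 -0.3 -1.1] op 58.3
offset mm [ -20.5  220.3 -107.6]
```

Request:
jog_arm([
  {"offset": [-20,220,-108],"hand": 50,"roll": 0},
  {"offset": [-20,220,-108],"hand": 50,"roll": 0},
  {"offset": [-20,220,-108],"hand": 50,"roll": 0},
  {"offset": [-20,220,-108],"hand": 50,"roll": 0},
  {"offset": [-20,220,-108],"hand": 50,"roll": 0},
  {"offset": [-20,220,-108],"hand": 50,"roll": 0},
  {"offset": [-20,220,-108],"hand": 50,"roll": 0},
  {"offset": [-20,220,-108],"hand": 50,"roll": 0},
  {"offset": [-20,220,-108],"hand": 50,"roll": 0},
  {"offset": [-20,220,-108],"hand": 50,"roll": 0},
])

```text
clock: 18.65
tool_pos: [0.4894, -0.0398, 0.1984]
orientation: [179.5, -13.1, 8.2]
force: [-0.6, -0.4, -0.8]
opening: 0.0583
```

```bash
cat >> h.py <<'E'
def post_pts(q=(.6438,-.0534,np.radians(8.93))):
    Z=R.from_euler("z",q[2]).as_matrix();a=np.radians(25);n=Z@[-np.sin(a),0,np.cos(a)];u=Z@[np.cos(a),0,np.sin(a)];y=Z@[0,1,0];f=np.array([q[0],q[1],.055])
    t=np.linspace(0,2*np.pi,24,endpoint=False);cir=lambda c,r:[c+r*(np.cos(i)*u+np.sin(i)*y) for i in t]
    return np.array(cir(f+.06*n,.008)+cir(f+.048*n,.014)+cir(f+.018*n,.019)+cir(f+.12*y+.056*n,.012)+cir(f-.12*y+.056*n,.012)+[f+.16*i*y+.045*j*u for i in(1,-1) for j in(1,-1)]),f,n
E
python3 - <<'E'
from h import *
s,T,M=wsnap("w7.pkl");P,f,n=post_pts();p=proj(s,P,T);print(p[[0,6,12,18]].round(1),p[-4:].round(1))
c0,r0,c1,r1=150,60,430,260
a=cv2.resize(s["img"][r0:r1,c0:c1],None,fx=2.8,fy=2.8,interpolation=2)
for x in p: cv2.circle(a,tuple(int(v) for v in (x-[c0,r0]+.5)*2.8),1,(255,0,255),-1)
cv2.imwrite("pics/w7.png",a[...,::-1])
E
```

```text
t 18.65 pos [ 0.4894 -0.0398  0.1984] rpy [179.52 -13.07   8.18] tilt 13.08 az 6.1 jaw az,el -81.9 0.5 q [ 21.3  -5.4 -34.7   4.6 -48.2  74.2] F [-0.6 -0.4 -0.8] op 58.3
[[318.1  83.7]
 [309.   93.1]
 [317.2 102.1]
 [326.3  92.9]] [[157.4  40.5]
 [173.5 128.3]
 [466.3  37.4]
 [444.5 124.8]]
```

View pics/w7.png

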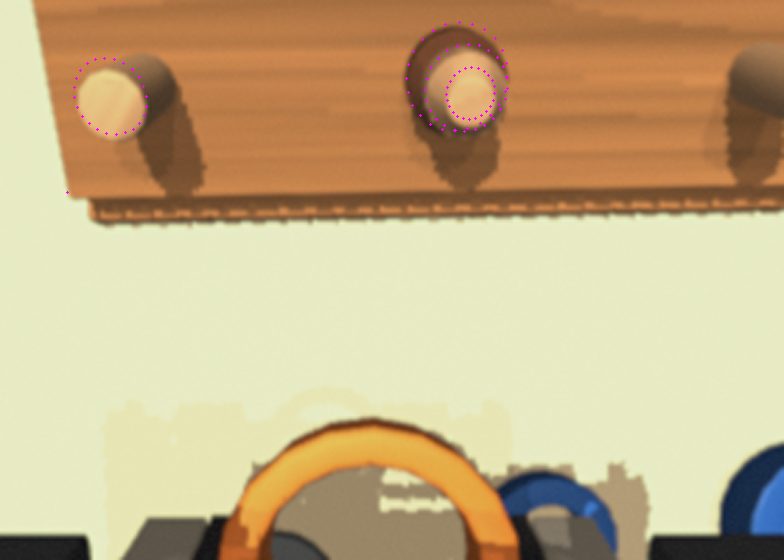

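Overlay: the foot and peg circles match to about 1–2 mm (foot top edge at crop row 27, predicted 23). I'll use post (0.6425, −0.053). The ring is held. Now the 175° roll, which turns the ring from level to square with the peg.

Request:
jog_arm([
  {"offset": [0,0,-10],"hand": 50,"roll": 0.12},
  {"offset": [0,0,-20],"hand": 50,"roll": 0.24},
  {"offset": [0,0,-30],"hand": 50,"roll": 0.36},
  {"offset": [0,0,-40],"hand": 50,"roll": 0.48},
  {"offset": [0,0,-50],"hand": 50,"roll": 0.6},
  {"offset": [0,0,-50],"hand": 50,"roll": 0.72},
  {"offset": [0,0,-50],"hand": 50,"roll": 0.84},
  {"offset": [0,0,-50],"hand": 50,"roll": 0.96},
  {"offset": [0,0,-50],"hand": 50,"roll": 1.08},
  {"offset": [0,0,-50],"hand": 50,"roll": 1.2},
  {"offset": [0,0,-50],"hand": 50,"roll": 1.32},
  {"offset": [0,0,-50],"hand": 50,"roll": 1.44},
  {"offset": [0,0,-50],"hand": 50,"roll": 1.56},
  {"offset": [0,0,-50],"hand": 50,"roll": 1.68},
  {"offset": [0,0,-50],"hand": 50,"roll": 1.8},
  {"offset": [0,0,-50],"hand": 50,"roll": 1.92},
  {"offset": [0,0,-50],"hand": 50,"roll": 2.04},
  {"offset": [0,0,-50],"hand": 50,"roll": 2.16},
  {"offset": [0,0,-50],"hand": 50,"roll": 2.28},
  {"offset": [0,0,-50],"hand": 50,"roll": 2.4},
])

```text
clock: 20.37
tool_pos: [0.4787, -0.0401, 0.2477]
orientation: [-170.8, 9.4, -128.9]
force: [0.1, -0.2, -1.3]
opening: 0.0583
```

Request:
jog_arm([
  {"offset": [0,0,0],"hand": 50,"roll": 0.12},
  {"offset": [0,0,0],"hand": 50,"roll": 0.24},
  {"offset": [0,0,0],"hand": 50,"roll": 0.36},
  {"offset": [0,0,0],"hand": 50,"roll": 0.48},
  {"offset": [0,0,0],"hand": 50,"roll": 0.6},
  {"offset": [0,0,0],"hand": 50,"roll": 0.655},
  {"offset": [0,0,0],"hand": 50,"roll": 0.655},
  {"offset": [0,0,0],"hand": 50,"roll": 0.655},
])

```text
clock: 21.03
tool_pos: [0.4787, -0.0404, 0.248]
orientation: [-178.4, 13.1, -166.5]
force: [-0.4, -0.1, -0.8]
opening: 0.0583
```

```bash
cat >> h.py <<'E'
F=np.array([.6425,-.053,.055]);N=post_pts()[2]
def ringup(M,roll,M0=None):
    return R.from_rotvec(np.radians(-roll)*-M[:,2]).apply([0,0,1])
def to_mid(o,M,m,hs,F=F):
    for h in hs: print("mid at",h,"offset",(M.T@(F+N*h-o["tool_pos"]-M@np.array(m))*1e3).round(1))
E
python3 - <<'E'
from h import *
s,T,M=wsnap("w8.pkl");o=s["o"]
up=ringup(M,175);print("ring axis",up.round(3),"err",np.degrees(np.arccos(up@N)).round(2))
to_mid(o,M,[-.0022,0,-.0168],[.12,.1,.014])
fitring(s,.044,((3,120,40),(20,255,255)),(-.003,.001,-.018,-12,0))
E
```

```text
t 21.03 pos [ 0.4787 -0.0404  0.248 ] rpy [-178.35   13.07 -166.52] tilt 13.17 az 6.2 jaw az,el 103.1 -1.6 q [  21.8   -8.9  -30.7    4.3  -55.6 -100.6] F [-0.4 -0.1 -0.8] op 58.3
ring axis [-0.438 -0.068  0.896] err 1.32
mid at 0.12 offset [-81.8 -43.3 124.1]
mid at 0.1 offset [-85.9 -43.5 143.7]
mid at 0.014 offset [-103.5  -43.9  227.8]
[ 0.0109  0.0017 -0.0279] [-88.7  14. ] 0.267
[ 0.0261 -0.0025 -0.0519] [72.8 -4.8] 0.171
[ 0.0345 -0.0082 -0.0781] [73.1 -4.4] 0.158
mid world [ 0.4302 -0.0582  0.3166] axis [0.855 0.134 0.5  ] tilt 60.0
```

Request:
jog_arm([
  {"offset": [-28,-15,40],"hand": 50,"roll": 0},
  {"offset": [-55,-30,80],"hand": 50,"roll": 0},
  {"offset": [-82,-43,124],"hand": 50,"roll": 0},
  {"offset": [-82,-43,124],"hand": 50,"roll": 0},
  {"offset": [-82,-43,124],"hand": 50,"roll": 0},
  {"offset": [-82,-43,124],"hand": 50,"roll": 0},
])

```text
clock: 21.58
tool_pos: [0.594, -0.062, 0.1451]
orientation: [-178.4, 12.9, -166.7]
force: [-0.9, 0.2, 0.0]
opening: 0.0583
```

```bash
python3 - <<'E'
from h import *
from plant import cams
s,T,M=wsnap("w9.pkl");o=s["o"];m=[-.0022,0,-.0168]
up=ringup(M,175);print("ring axis",up.round(3),"err",np.degrees(np.arccos(up@N)).round(2))
to_mid(o,M,m,[.12,.08,.06,.04,.014])
h=[]
for f in("w7.pkl","w8.pkl","w9.pkl"):
    w=pickle.load(open(f,"rb"))["img"];k=cv2.inRange(cv2.cvtColor(w,cv2.COLOR_RGB2HSV),(3,120,40),(20,255,255))
    h.append([int(np.flatnonzero(k[200:283,c])[0])+200 if k[200:283,c].any() else -1 for c in range(245,325,10)])
print(h)
# fixed camera picture with the ring's expected outline
c=cams.snapshot("top");pickle.dump(c,open("top9.pkl","wb"));sc=cams.snapshot("scene");pickle.dump(sc,open("sc9.pkl","wb"))
mid=o["tool_pos"]+M@m;e=np.cross(up,[0,1,0]);e/=np.linalg.norm(e);g=np.cross(up,e);t=np.linspace(0,2*np.pi,36)
Q=np.vstack([mid+z*up+.03*(np.cos(i)*e+np.sin(i)*g) for z in(-.014,.014) for i in t]);Pp=post_pts((.6425,-.053,np.radians(8.93)))[0][:72]
out=[]
for im,(c0,r0) in((sc,(215,170)),(c,(240,100))):
    a=cv2.resize(im["img"][r0:r0+100,c0:c0+100],None,fx=4,fy=4,interpolation=2)
    for P,col in((Q,(255,0,255)),(Pp,(0,255,255))):
        for x in proj(im,P): cv2.circle(a,tuple(int(v) for v in (x-[c0,r0]+.5)*4),1,col,-1)
    out.append(a)
wim=s["img"];cv2.imwrite("pics/c9.png",np.hstack(out)[...,::-1])
E
```

```text
t 21.58 pos [ 0.594  -0.062   0.1451] rpy [-178.37   12.85 -166.68] tilt 12.95 az 6.0 jaw az,el 103.0 -1.6 q [ 14.    8.7 -26.8   2.7 -41.7 -92.7] F [-0.9  0.2  0. ] op 58.3
ring axis [-0.432 -0.065  0.9  ] err 0.89
mid at 0.12 offset [-0.7  0.9 -1.8]
mid at 0.08 offset [-9.   0.7 37.4]
mid at 0.06 offset [-13.2   0.6  56.9]
mid at 0.04 offset [-17.4   0.6  76.5]
mid at 0.014 offset [-22.9   0.4 101.9]
[[226, 218, 213, 211, 210, 212, 216, 223], [205, 206, 207, 208, 208, 209, 210, 211], [200, 200, 200, 200, 200, 200, 200, 200]]
```

View pics/c9.png

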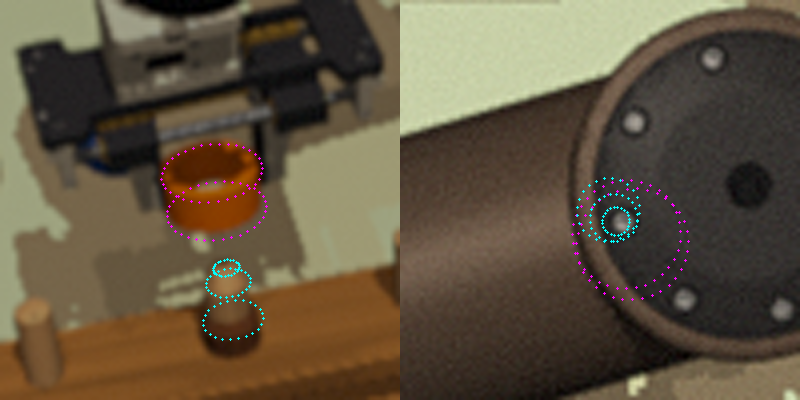

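Request:
jog_arm([
  {"offset": [-5,1,18],"hand": 50,"roll": 0},
  {"offset": [-9,1,37],"hand": 50,"roll": 0},
  {"offset": [-11,1,47],"hand": 50,"roll": 0},
  {"offset": [-13,1,57],"hand": 50,"roll": 0},
  {"offset": [-15,1,67],"hand": 50,"roll": 0},
  {"offset": [-17,1,76],"hand": 50,"roll": 0},
  {"offset": [-17,1,76],"hand": 50,"roll": 0},
])

```text
clock: 22.32
tool_pos: [0.6274, -0.055, 0.0763]
orientation: [-178.4, 13.1, -166.8]
force: [0.4, -0.4, -0.8]
opening: 0.058
```

```bash
python3 - <<'E'
from h import *
o,M=state();m=[-.0022,0,-.0168]
to_mid(o,M,m,[.03,.022,.014])
E
```

```text
t 22.32 pos [ 0.6274 -0.055   0.0763] rpy [-178.4    13.05 -166.75] tilt 13.15 az 6.2 jaw az,el 102.9 -1.6 q [ 13.8  16.  -28.    3.2 -33.  -93.2] F [ 0.4 -0.4 -0.8] op 58.0
mid at 0.03 offset [-1.6 -0.7 11.6]
mid at 0.022 offset [-3.3 -0.7 19.5]
mid at 0.014 offset [-4.9 -0.7 27.3]
```

Request:
jog_arm([
  {"offset": [-1,-0.5,6],"hand": 50,"roll": 0},
  {"offset": [-1.6,-0.7,12],"hand": 50,"roll": 0},
  {"offset": [-2.5,-0.7,16],"hand": 50,"roll": 0},
  {"offset": [-3.3,-0.7,19.5],"hand": 50,"roll": 0},
  {"offset": [-3.3,-0.7,19.5],"hand": 50,"roll": 0},
])

```text
clock: 22.73
tool_pos: [0.6353, -0.0546, 0.0588]
orientation: [-178.4, 13.1, -166.8]
force: [0.2, 0.2, -0.1]
opening: 0.0582
```

```bash
python3 - <<'E'
from h import *
o,M=state();m=[-.0022,0,-.0168];print(o["moment"].round(2),(M.T@o["force"]).round(1))
to_mid(o,M,m,[.022,.014])
E
```

```text
t 22.73 pos [ 0.6353 -0.0546  0.0588] rpy [-178.4    13.1  -166.76] tilt 13.2 az 6.2 jaw az,el 102.9 -1.6 q [ 13.7  17.9 -28.2   3.3 -30.9 -93.3] F [ 0.2  0.2 -0.1] op 58.2
[-0.02  0.71  0.01] [-0.2  0.1  0.1]
mid at 0.022 offset [0.4 0.1 0.7]
mid at 0.014 offset [-1.3  0.1  8.5]
```

Request:
jog_arm([
  {"offset": [-0.8,0,4],"hand": 50,"roll": 0},
  {"offset": [-1.3,0,7],"hand": 50,"roll": 0},
  {"offset": [-1.3,0,8],"hand": 50,"roll": 0},
  {"offset": [-1.3,0,8],"hand": 50,"roll": 0},
])

```text
clock: 23.07
tool_pos: [0.6383, -0.0541, 0.0517]
orientation: [-178.4, 13.1, -166.8]
force: [0.2, -0.8, -1.4]
opening: 0.058
```

Request:
jog_arm([
  {"offset": [-0.2,0,1],"hand": 50,"roll": 0},
  {"offset": [-0.2,0,1],"hand": 50,"roll": 0},
])

```text
clock: 23.23
tool_pos: [0.6389, -0.054, 0.0511]
orientation: [-178.4, 13.2, -166.7]
force: [0.2, 0.5, -0.6]
opening: 0.058
```

Request:
jog_arm([
  {"offset": [-0.2,0,1],"hand": 50,"roll": 0},
  {"offset": [-0.2,0,1],"hand": 50,"roll": 0},
])

```text
clock: 23.4
tool_pos: [0.6393, -0.0539, 0.0502]
orientation: [-178.4, 13.2, -166.8]
force: [0.3, 1.0, -0.2]
opening: 0.0579
```

```bash
python3 - <<'E'
from h import *
o,M=state();m=[-.0022,0,-.0168];print(o["moment"].round(2),(M.T@o["force"]).round(1))
to_mid(o,M,m,[.014])
E
```

```text
t 23.4 pos [ 0.6393 -0.0539  0.0502] rpy [-178.4    13.16 -166.75] tilt 13.25 az 6.2 jaw az,el 102.9 -1.6 q [ 13.6  18.9 -28.2   3.4 -29.8 -93.3] F [ 0.3  1.  -0.2] op 57.9
[-0.03  0.64  0.  ] [-0.5  0.9  0.3]
mid at 0.014 offset [ 0.7  0.1 -0.8]
```

Request:
jog_arm([
  {"offset": [-0.2,0,1],"hand": 50,"roll": 0},
  {"offset": [-0.2,0,1],"hand": 50,"roll": 0},
])

```text
clock: 23.57
tool_pos: [0.6399, -0.0538, 0.0496]
orientation: [-178.4, 13.2, -166.7]
force: [-1.2, 0.4, 3.0]
opening: 0.0581
```

Request:
jog_arm([
  {"offset": [-0.2,0,1],"hand": 50,"roll": 0},
  {"offset": [-0.2,0,1],"hand": 50,"roll": 0},
])

```text
clock: 23.73
tool_pos: [0.6403, -0.0537, 0.0494]
orientation: [-178.4, 13.2, -166.7]
force: [-5.6, 1.1, 9.5]
opening: 0.058
```

Request:
jog_arm([
  {"offset": [-0.2,0,1],"hand": 50,"roll": 0},
  {"offset": [-0.2,0,1],"hand": 50,"roll": 0},
])

```text
clock: 23.9
tool_pos: [0.6405, -0.0538, 0.0492]
orientation: [-178.4, 13.2, -166.7]
force: [-10.0, 1.2, 17.9]
opening: 0.058
```

```bash
python3 - <<'E'
from h import *
o,M=state();m=[-.0022,0,-.0168];print(o["moment"].round(2),(M.T@o["force"]).round(1))
to_mid(o,M,m,[.014])
E
```

```text
t 23.9 pos [ 0.6405 -0.0538  0.0492] rpy [-178.38   13.21 -166.75] tilt 13.31 az 6.2 jaw az,el 102.9 -1.6 q [ 13.6  19.  -28.2   3.5 -29.6 -93.4] F [-10.    1.2  17.9] op 58.0
[0.91 2.78 0.16] [  5.1   2.9 -19.7]
mid at 0.014 offset [ 1.7  0.2 -2.1]
```

Request:
jog_arm([
  {"offset": [0.2,0,-1.5],"hand": 50,"roll": 0},
  {"offset": [0.2,0,-1.5],"hand": 76,"roll": 0},
  {"offset": [0.2,0,-1.5],"hand": 76,"roll": 0},
  {"offset": [0.2,0,-1.5],"hand": 76,"roll": 0},
  {"offset": [0.2,0,-1.5],"hand": 76,"roll": 0},
])

```text
clock: 24.32
tool_pos: [0.64, -0.0538, 0.0486]
orientation: [-178.4, 13.1, -166.8]
force: [-0.2, -0.2, -0.3]
opening: 0.0745
```

Request:
jog_arm([
  {"offset": [3,0,-20],"hand": 76,"roll": 0},
  {"offset": [8,0,-45],"hand": 76,"roll": 0},
  {"offset": [14,0,-80],"hand": 76,"roll": 0},
  {"offset": [20,0,-110],"hand": 76,"roll": 0},
  {"offset": [40,0,-130],"hand": 76,"roll": 0},
])

```text
clock: 24.73
tool_pos: [0.5747, -0.0656, 0.1697]
orientation: [-178.3, 13.4, -166.7]
force: [1.3, 0.8, 0.4]
opening: 0.076
```

```bash
python3 - <<'E'
from h import *
from plant import cams
o,M=state([.49,-.13,.15])
sc=cams.snapshot("scene");pickle.dump(sc,open("sc10.pkl","wb"))
m=cv2.inRange(cv2.cvtColor(sc["img"],cv2.COLOR_RGB2HSV),(5,190,110),(14,255,255))[200:300,215:330]
ks=[k for k in cv2.findContours(m,0,1)[0] if cv2.contourArea(k)>15]
print([(cv2.boundingRect(k)[0]+215,cv2.boundingRect(k)[1]+200)+cv2.boundingRect(k)[2:] for k in ks])
e,g=np.cross(N,[0,1,0]),None;e/=np.linalg.norm(e);g=np.cross(N,e)
p=proj(sc,[F+z*N+.03*(np.cos(i)*e+np.sin(i)*g) for z in(0,.028) for i in np.linspace(0,6.28,40)]);print("expected",p.min(0),np.ptp(p,0))
E
```

```text
t 24.73 pos [ 0.5747 -0.0656  0.1697] rpy [-178.33   13.39 -166.67] tilt 13.5 az 6.1 jaw az,el 102.9 -1.6 q [ 14.2   5.2 -27.5   2.7 -44.  -92.8] F [1.3 0.8 0.4] op 76.0
offset mm [ 99.2 -43.2  -2.1]
[(264, 248, 21, 16)]
expected [260.55243157 238.79097869] [24.6675121  23.99197265]
```

Request:
jog_arm([
  {"offset": [33,-14,0],"hand": 76,"roll": 0},
  {"offset": [66,-29,0],"hand": 76,"roll": 0},
  {"offset": [99,-43,0],"hand": 76,"roll": 0},
  {"offset": [99,-43,0],"hand": 76,"roll": 0},
  {"offset": [99,-43,0],"hand": 76,"roll": 0},
])

```text
clock: 25.2
tool_pos: [0.4867, -0.1309, 0.1446]
orientation: [-178.4, 13.1, -166.9]
force: [1.6, 0.7, 1.1]
opening: 0.0759
```

```bash
python3 - <<'E'
from h import *
s,T,M=wsnap("w10.pkl");blob(s,T,(100,120,40),(125,255,255));state([.468,-.128,.06]);state([.464,-.1285,-.004])
E
```

```text
t 25.2 pos [ 0.4867 -0.1309  0.1446] rpy [-178.41   13.14 -166.86] tilt 13.23 az 6.2 jaw az,el 102.8 -1.5 q [  7.6  -0.2 -36.    0.5 -41.  -85. ] F [1.6 0.7 1.1] op 75.9
bbox 265 110 61 64 circle mm [ 455.6 -129.8] 30.8
bbox 122 96 88 84 circle mm [ 480.5 -247.6] 43.8
t 25.25 pos [ 0.4881 -0.1304  0.1451] rpy [-178.39   13.19 -166.81] tilt 13.29 az 6.2 jaw az,el 102.8 -1.6 q [  7.6  -0.2 -35.9   0.5 -41.  -85. ] F [ 1.3  1.1 -0.1] op 76.0
offset mm [38.   9.1 78.3]
t 25.25 pos [ 0.4881 -0.1304  0.1451] rpy [-178.39   13.19 -166.81] tilt 13.29 az 6.2 jaw az,el 102.8 -1.6 q [  7.6  -0.2 -35.9   0.5 -41.  -85. ] F [ 1.3  1.1 -0.1] op 76.0
offset mm [ 56.5  11.3 139.7]
```

Request:
jog_arm([
  {"offset": [19,5,35],"hand": 76,"roll": 0},
  {"offset": [38,9,70],"hand": 76,"roll": 0},
  {"offset": [40,9,78],"hand": 76,"roll": 0},
  {"offset": [43,10,95],"hand": 76,"roll": 0},
  {"offset": [49,11,115],"hand": 76,"roll": 0},
  {"offset": [53,11,128],"hand": 76,"roll": 0},
  {"offset": [56,11,138],"hand": 76,"roll": 0},
  {"offset": [56,11,138],"hand": 76,"roll": 0},
  {"offset": [56,11,138],"hand": 76,"roll": 0},
])

```text
clock: 26.0
tool_pos: [0.4645, -0.1279, -0.003]
orientation: [-178.4, 13.1, -166.7]
force: [1.1, -0.6, -0.3]
opening: 0.0762
```

```bash
python3 - <<'E'
from h import *
state([.464,-.1285,-.004])
E
```

```text
t 26.0 pos [ 0.4645 -0.1279 -0.003 ] rpy [-178.4    13.06 -166.7 ] tilt 13.15 az 6.2 jaw az,el 102.9 -1.6 q [  8.5  11.9 -49.7   2.  -15.3 -87.2] F [ 1.1 -0.6 -0.3] op 76.2
offset mm [ 0.8 -0.4  0.9]
```

Request:
jog_arm([
  {"offset": [0,0,0],"hand": 50,"roll": 0},
  {"offset": [0,0,0],"hand": 50,"roll": 0},
  {"offset": [0,0,0],"hand": 50,"roll": 0},
  {"offset": [0,0,0],"hand": 50,"roll": 0},
  {"offset": [0,0,0],"hand": 50,"roll": 0},
  {"offset": [0,0,0],"hand": 50,"roll": 0},
])

```text
clock: 26.5
tool_pos: [0.4649, -0.1281, -0.0017]
orientation: [-178.4, 13.3, -166.7]
force: [-1.7, 2.7, 6.9]
opening: 0.0592
```

Request:
jog_arm([
  {"offset": [0,0,-15],"hand": 50,"roll": 0},
  {"offset": [0,0,-40],"hand": 50,"roll": 0},
  {"offset": [0,0,-70],"hand": 50,"roll": 0},
  {"offset": [0,0,-100],"hand": 50,"roll": 0},
  {"offset": [0,0,-130],"hand": 50,"roll": 0},
  {"offset": [0,0,-160],"hand": 50,"roll": 0},
  {"offset": [0,0,-160],"hand": 50,"roll": 0},
])

```text
clock: 27.08
tool_pos: [0.4296, -0.1325, 0.1591]
orientation: [-178.3, 13.6, -166.7]
force: [0.5, 0.1, -0.1]
opening: 0.0591
```

```bash
python3 - <<'E'
from h import *
s,T,M=wsnap("w11.pkl");fitring(s,.034,((100,110,30),(125,255,255)),(.003,.001,-.018,12,0))
for d in (175,180,185,190):
    v=ringup(M,-d);print(-d,v.round(3),np.degrees(np.arccos(v@N)).round(2))
state([.5,-.05,.24])
E
```

```text
t 27.08 pos [ 0.4296 -0.1325  0.1591] rpy [-178.28   13.65 -166.69] tilt 13.75 az 6.1 jaw az,el 102.9 -1.7 q [  8.7  -7.6 -40.7   0.9 -43.1 -86.2] F [ 0.5  0.1 -0.1] op 59.1
[ 0.0002 -0.0003 -0.0121] [ 7.4 -1.1] 0.03
[ 0.0003 -0.0002 -0.0124] [ 7.4 -0.8] 0.031
[ 0.0002 -0.0003 -0.0123] [ 7.5 -1.1] 0.031
mid world [ 0.4266 -0.1331  0.1708] axis [-0.109 -0.016  0.994] tilt 6.3
-175 [-0.461 -0.028  0.887] 3.45
-180 [-0.459 -0.049  0.887] 2.81
-185 [-0.456 -0.069  0.887] 2.48
-190 [-0.451 -0.09   0.888] 2.6
t 27.13 pos [ 0.429  -0.1322  0.1566] rpy [-178.35   13.54 -166.74] tilt 13.64 az 6.2 jaw az,el 102.9 -1.6 q [  8.7  -7.4 -40.9   0.9 -42.9 -86.2] F [-0.3 -0.2 -1.1] op 59.1
offset mm [-105.    62.   -62.3]
```

Request:
jog_arm([
  {"offset": [0,0,-30],"hand": 50,"roll": -0.12},
  {"offset": [-20,10,-62],"hand": 50,"roll": -0.24},
  {"offset": [-40,20,-62],"hand": 50,"roll": -0.36},
  {"offset": [-60,35,-62],"hand": 50,"roll": -0.48},
  {"offset": [-80,50,-62],"hand": 50,"roll": -0.6},
  {"offset": [-105,62,-62],"hand": 50,"roll": -0.72},
  {"offset": [-105,62,-62],"hand": 50,"roll": -0.84},
  {"offset": [-105,62,-62],"hand": 50,"roll": -0.96},
  {"offset": [-105,62,-62],"hand": 50,"roll": -1.08},
  {"offset": [-105,62,-62],"hand": 50,"roll": -1.2},
  {"offset": [-105,62,-62],"hand": 50,"roll": -1.32},
  {"offset": [-105,62,-62],"hand": 50,"roll": -1.44},
  {"offset": [-105,62,-62],"hand": 50,"roll": -1.56},
  {"offset": [-105,62,-62],"hand": 50,"roll": -1.68},
  {"offset": [-105,62,-62],"hand": 50,"roll": -1.8},
  {"offset": [-105,62,-62],"hand": 50,"roll": -1.92},
  {"offset": [-105,62,-62],"hand": 50,"roll": -2.04},
  {"offset": [-105,62,-62],"hand": 50,"roll": -2.16},
  {"offset": [-105,62,-62],"hand": 50,"roll": -2.28},
  {"offset": [-105,62,-62],"hand": 50,"roll": -2.4},
])

```text
clock: 28.8
tool_pos: [0.4986, -0.0501, 0.2343]
orientation: [-172.3, -10.7, -29.8]
force: [-0.2, 0.8, -0.4]
opening: 0.059
```

Request:
jog_arm([
  {"offset": [0,0,0],"hand": 50,"roll": -0.12},
  {"offset": [0,0,0],"hand": 50,"roll": -0.24},
  {"offset": [0,0,0],"hand": 50,"roll": -0.36},
  {"offset": [0,0,0],"hand": 50,"roll": -0.48},
  {"offset": [0,0,0],"hand": 50,"roll": -0.6},
  {"offset": [0,0,0],"hand": 50,"roll": -0.72},
  {"offset": [0,0,0],"hand": 50,"roll": -0.829},
  {"offset": [0,0,0],"hand": 50,"roll": -0.829},
  {"offset": [0,0,0],"hand": 50,"roll": -0.829},
])

```text
clock: 29.55
tool_pos: [0.4988, -0.05, 0.2347]
orientation: [177.3, -12.9, 18.2]
force: [-0.3, -0.3, -0.6]
opening: 0.0588
```

```bash
python3 - <<'E'
from h import *
s,T,M=wsnap("w12.pkl");q=fitring(s,.034,((100,110,30),(125,255,255)),(.003,.001,-.015,9,0))
print("N",N.round(3))
to_mid(s["o"],M,[q[0],0,q[2]],[.12,.09,.06,.042])
E
```

```text
t 29.55 pos [ 0.4988 -0.05    0.2347] rpy [177.3  -12.87  18.17] tilt 13.14 az 6.2 jaw az,el -72.4 2.6 q [ 19.3  -6.  -29.8   3.7 -53.4  86.7] F [-0.3 -0.3 -0.6] op 58.8
[ 0.0014  0.002  -0.0133] [ 8.5 -1.6] 0.025
[ 0.0014  0.0022 -0.013 ] [ 8.9 -0.4] 0.027
[ 0.0015  0.0021 -0.0136] [ 8.3 -1.5] 0.025
mid world [ 0.4977 -0.0518  0.248 ] axis [-0.368 -0.043  0.929] tilt 21.8
N [-0.417 -0.066  0.906]
mid at 0.12 offset [ 66.2  35.3 103.3]
mid at 0.09 offset [ 72.4  36.  132.6]
mid at 0.06 offset [ 78.5  36.6 162. ]
mid at 0.042 offset [ 82.2  37.  179.6]
```

Request:
jog_arm([
  {"offset": [22,12,34],"hand": 50,"roll": 0},
  {"offset": [44,24,69],"hand": 50,"roll": 0},
  {"offset": [66,35,103],"hand": 50,"roll": 0},
  {"offset": [66,35,103],"hand": 50,"roll": 0},
  {"offset": [66,35,103],"hand": 50,"roll": 0},
])

```text
clock: 30.02
tool_pos: [0.5938, -0.061, 0.1475]
orientation: [177.3, -12.5, 18.1]
force: [-0.8, 0.5, 0.4]
opening: 0.0592
```

```bash
python3 - <<'E'
from h import *
s,T,M=wsnap("w13.pkl");q=fitring(s,.034,((100,110,30),(125,255,255)),(.0015,.002,-.0135,9,0))
to_mid(s["o"],M,[q[0],0,q[2]],[.12,.085,.075,.065,.055,.042])
# post as the wrist camera sees it: beech tip blob
P,f,n=post_pts((.6425,-.053,np.radians(8.93)));p=proj(s,P[:72],T);print("pred tip box",p[:24].min(0).round(),p[:24].max(0).round(),"shaft",p[24:48].min(0).round(),p[24:48].max(0).round())
hsv=cv2.cvtColor(s["img"],cv2.COLOR_RGB2HSV)
for r in range(int(p[:24,1].min())-12,int(p[:24,1].max())+14,4): print(r,["%d/%d/%d"%tuple(hsv[r,c]) for c in range(int(p[:24,0].min())-14,int(p[:24,0].max())+15,5)])
E
```

```text
t 30.02 pos [ 0.5938 -0.061   0.1475] rpy [177.32 -12.53  18.14] tilt 12.81 az 6.0 jaw az,el -72.4 2.6 q [ 14.1   8.6 -26.6   2.7 -42.2  91.9] F [-0.8  0.5  0.4] op 59.2
[ 0.0016  0.0019 -0.0136] [ 8.9 -2.3] 0.025
[ 0.0016  0.0021 -0.0133] [ 8.8 -1.5] 0.025
[ 0.0015  0.002  -0.0132] [ 8.8 -1.8] 0.025
mid world [ 0.5929 -0.0628  0.1608] axis [-0.369 -0.039  0.929] tilt 21.8
mid at 0.12 offset [ 0.7  0.2 -3. ]
mid at 0.085 offset [ 8.1  1.  31.3]
mid at 0.075 offset [10.2  1.2 41. ]
mid at 0.065 offset [12.3  1.4 50.8]
mid at 0.055 offset [14.4  1.6 60.6]
mid at 0.042 offset [17.2  1.9 73.3]
pred tip box [271. 196.] [292. 214.] shaft [265. 183.] [299. 213.]
184 ['14/200/230', '11/171/100', '11/144/99', '15/124/144', '15/123/149', '14/127/167', '15/126/168', '14/127/151', '14/124/125', '12/150/92']
188 ['14/198/230', '11/184/112', '13/130/102', '15/127/191', '15/124/222', '16/122/230', '16/122/229', '14/128/208', '15/123/129', '11/144/85']
192 ['14/198/230', '11/194/125', '15/124/136', '15/129/208', '15/125/222', '17/119/230', '16/121/231', '15/128/216', '15/125/179', '10/161/92']
196 [
[... 520 characters left out ...]
119', '108/185/120', '108/181/120', '107/189/119', '108/184/118', '107/184/115']
212 ['108/184/112', '107/185/116', '108/182/119', '108/182/119', '107/183/120', '108/178/122', '107/183/120', '108/182/119', '108/182/119', '108/178/116']
216 ['108/182/116', '107/181/117', '108/188/118', '108/179/121', '108/181/121', '108/183/121', '108/182/122', '108/181/120', '108/182/119', '107/181/117']
220 ['108/186/115', '107/184/119', '108/183/121', '108/185/135', '108/180/130', '108/184/132', '108/180/132', '108/185/124', '107/187/117', '108/183/117']
224 ['108/184/132', '108/179/165', '108/181/187', '108/185/181', '108/185/181', '108/179/184', '108/180/184', '108/179/187', '108/181/173', '108/185/134']
```

Request:
jog_arm([
  {"offset": [4,-0.5,16],"hand": 50,"roll": 0},
  {"offset": [8,-0.5,31],"hand": 50,"roll": 0},
  {"offset": [10,-0.3,41],"hand": 50,"roll": 0},
  {"offset": [11.3,-0.2,46],"hand": 50,"roll": 0},
  {"offset": [12.3,0,51],"hand": 50,"roll": 0},
  {"offset": [12.3,0,51],"hand": 50,"roll": 0},
])

```text
clock: 30.57
tool_pos: [0.617, -0.0553, 0.1052]
orientation: [177.2, -12.9, 18.4]
force: [-1.2, 0.3, -0.7]
opening: 0.0589
```

```bash
python3 - <<'E'
from h import *
o,M=state();print(o["moment"].round(2),(M.T@o["force"]).round(1))
to_mid(o,M,[.0015,.0015,-.0134],[.065,.06,.055,.05,.042])
E
```

```text
t 30.57 pos [ 0.617  -0.0553  0.1052] rpy [177.25 -12.95  18.36] tilt 13.23 az 6.3 jaw az,el -72.3 2.7 q [ 14.1  13.1 -27.5   3.  -36.4  91.7] F [-1.2  0.3 -0.7] op 58.9
[-0.19  1.01  0.  ] [-1.1 -0.7  0.4]
mid at 0.065 offset [-1.6  0.3  4.5]
mid at 0.06 offset [-0.6  0.4  9.4]
mid at 0.055 offset [ 0.4  0.5 14.3]
mid at 0.05 offset [ 1.4  0.6 19.2]
mid at 0.042 offset [ 3.1  0.8 27. ]
```

Request:
jog_arm([
  {"offset": [-1.2,0.3,5],"hand": 50,"roll": 0},
  {"offset": [-0.6,0.4,9],"hand": 50,"roll": 0},
  {"offset": [0.4,0.5,14],"hand": 50,"roll": 0},
  {"offset": [0.4,0.5,14],"hand": 50,"roll": 0},
  {"offset": [0.4,0.5,14],"hand": 50,"roll": 0},
])

```text
clock: 30.98
tool_pos: [0.6199, -0.0557, 0.0905]
orientation: [177.3, -12.8, 18.3]
force: [-2.5, -2.0, -4.3]
opening: 0.0588
```

```bash
python3 - <<'E'
from h import *
o,M=state();print(o["moment"].round(2),(M.T@o["force"]).round(1))
to_mid(o,M,[.0015,.0015,-.0134],[.055,.05,.042])
E
```

```text
t 30.98 pos [ 0.6199 -0.0557  0.0905] rpy [177.27 -12.81  18.35] tilt 13.1 az 6.2 jaw az,el -72.3 2.7 q [ 14.   14.4 -28.    3.1 -34.7  91.7] F [-2.5 -2.  -4.3] op 58.8
[-0.89  2.05 -0.2 ] [-3.9  0.9  3.6]
mid at 0.055 offset [ 1.1 -0.1 -0.7]
mid at 0.05 offset [2.1 0.  4.2]
mid at 0.042 offset [ 3.7  0.2 12. ]
```

Request:
jog_arm([
  {"offset": [-1.8,0,0],"hand": 50,"roll": 0},
  {"offset": [-1.8,0,0],"hand": 50,"roll": 0},
])

```text
clock: 31.15
tool_pos: [0.6195, -0.0559, 0.0913]
orientation: [177.2, -13.0, 18.4]
force: [-1.1, 0.2, -2.0]
opening: 0.0589
```

Request:
jog_arm([
  {"offset": [0.5,0,2],"hand": 50,"roll": 0},
  {"offset": [1,0,4],"hand": 50,"roll": 0},
  {"offset": [1,0,4],"hand": 50,"roll": 0},
])

```text
clock: 31.4
tool_pos: [0.6213, -0.0555, 0.0874]
orientation: [177.2, -13.0, 18.4]
force: [-2.3, -1.3, -1.3]
opening: 0.0591
```

```bash
python3 - <<'E'
from h import *
o,M=state();print(o["moment"].round(2),(M.T@o["force"]).round(1))
to_mid(o,M,[.0015,.0015,-.0134],[.05,.042])
E
```

```text
t 31.4 pos [ 0.6213 -0.0555  0.0874] rpy [177.23 -12.95  18.39] tilt 13.24 az 6.2 jaw az,el -72.2 2.7 q [ 14.   14.7 -28.2   3.2 -34.1  91.7] F [-2.3 -1.3 -1.3] op 59.1
[-0.71  1.75 -0.11] [-2.8  0.4  0.7]
mid at 0.05 offset [ 1.5 -0.1  0.8]
mid at 0.042 offset [3.1 0.1 8.7]
```

Request:
jog_arm([
  {"offset": [0,0,2],"hand": 50,"roll": 0},
  {"offset": [0.4,0,4.5],"hand": 50,"roll": 0},
  {"offset": [0.4,0,4.5],"hand": 50,"roll": 0},
])

```text
clock: 31.65
tool_pos: [0.6229, -0.0552, 0.0829]
orientation: [177.2, -13.0, 18.4]
force: [-1.4, -1.5, -1.8]
opening: 0.0592
```

Request:
jog_arm([
  {"offset": [0.3,0,1.5],"hand": 50,"roll": 0},
  {"offset": [0.5,0,3],"hand": 50,"roll": 0},
  {"offset": [0.5,0,3],"hand": 50,"roll": 0},
])

```text
clock: 31.9
tool_pos: [0.624, -0.055, 0.0803]
orientation: [177.2, -13.0, 18.4]
force: [-0.4, -1.5, -1.9]
opening: 0.0591
```

```bash
python3 - <<'E'
from h import *
o,M=state();print(o["moment"].round(2),(M.T@o["force"]).round(1))
to_mid(o,M,[.0015,.0015,-.0134],[.042])
E
```

```text
t 31.9 pos [ 0.624  -0.055   0.0803] rpy [177.23 -12.97  18.39] tilt 13.25 az 6.2 jaw az,el -72.2 2.7 q [ 13.9  15.4 -28.3   3.2 -33.2  91.6] F [-0.4 -1.5 -1.9] op 59.1
[-0.65  1.33 -0.11] [-1.2  1.2  1.7]
mid at 0.042 offset [2.  0.1 1.1]
```

Request:
jog_arm([
  {"offset": [0.3,0,1.5],"hand": 50,"roll": 0},
  {"offset": [0.3,0,1.5],"hand": 50,"roll": 0},
])

```text
clock: 32.07
tool_pos: [0.6246, -0.0549, 0.0789]
orientation: [177.2, -13.0, 18.4]
force: [-1.3, -2.0, -1.4]
opening: 0.0591
```

Request:
jog_arm([
  {"offset": [0.3,0,1.2],"hand": 50,"roll": 0},
  {"offset": [0.3,0,1.2],"hand": 50,"roll": 0},
])

```text
clock: 32.23
tool_pos: [0.625, -0.0548, 0.0779]
orientation: [177.2, -13.0, 18.4]
force: [-1.1, -1.8, -1.1]
opening: 0.0592
```

Request:
jog_arm([
  {"offset": [0.3,0,1],"hand": 50,"roll": 0},
  {"offset": [0.3,0,1],"hand": 50,"roll": 0},
])

```text
clock: 32.4
tool_pos: [0.6252, -0.0547, 0.0769]
orientation: [177.2, -12.9, 18.4]
force: [-2.8, -1.5, -1.0]
opening: 0.059
```

```bash
python3 - <<'E'
from h import *
o,M=state();print(o["moment"].round(2),(M.T@o["force"]).round(1))
to_mid(o,M,[.0015,.0015,-.0134],[.042])
E
```

```text
t 32.4 pos [ 0.6252 -0.0547  0.0769] rpy [177.24 -12.93  18.38] tilt 13.22 az 6.2 jaw az,el -72.2 2.7 q [ 13.9  15.8 -28.3   3.2 -32.8  91.6] F [-2.8 -1.5 -1. ] op 59.0
[-0.73  1.67 -0.15] [-3.2  0.5  0.3]
mid at 0.042 offset [ 1.6  0.1 -2.4]
```

Request:
jog_arm([
  {"offset": [0,0,1],"hand": 50,"roll": 0},
  {"offset": [0,0,1],"hand": 50,"roll": 0},
])

```text
clock: 32.57
tool_pos: [0.6253, -0.0548, 0.0767]
orientation: [177.2, -12.9, 18.4]
force: [-8.9, -0.7, 7.2]
opening: 0.0588
```

Request:
jog_arm([
  {"offset": [0.2,0,1],"hand": 50,"roll": 0},
  {"offset": [0.2,0,1],"hand": 50,"roll": 0},
])

```text
clock: 32.73
tool_pos: [0.6253, -0.0549, 0.0765]
orientation: [177.2, -12.9, 18.4]
force: [-12.9, -0.6, 16.6]
opening: 0.0593
```

Request:
jog_arm([
  {"offset": [0.2,0,1],"hand": 50,"roll": 0},
  {"offset": [0.2,0,1],"hand": 50,"roll": 0},
])

```text
clock: 32.9
tool_pos: [0.6253, -0.0549, 0.0763]
orientation: [177.2, -12.9, 18.4]
force: [-18.9, -0.7, 24.0]
opening: 0.0589
```

```bash
python3 - <<'E'
from h import *
s,T,M=wsnap("w14.pkl");o=s["o"];print(o["moment"].round(2),(M.T@o["force"]).round(1),"TCP height",((o["tool_pos"]-F)@N).round(4))
fitring(s,.034,((100,110,30),(125,255,255)),(.0015,.002,-.0135,9,0))
E
```

```text
t 32.9 pos [ 0.6253 -0.0549  0.0763] rpy [177.21 -12.93  18.41] tilt 13.22 az 6.1 jaw az,el -72.2 2.7 q [ 13.9  15.8 -28.4   3.3 -32.7  91.6] F [-18.9  -0.7  24. ] op 58.9
[0.14 5.51 0.29] [-12.3  -3.9 -27.7] TCP height 0.0266
[ 0.0019  0.0019 -0.0174] [ 4.7 -1. ] 0.151
[ 0.0019  0.0019 -0.0173] [ 4.6 -0.9] 0.15
[ 0.0018  0.0019 -0.0172] [ 4.6 -0.9] 0.15
mid world [ 0.6237 -0.0565  0.0937] axis [-0.306 -0.034  0.951] tilt 17.9
```

Request:
jog_arm([
  {"offset": [-1.5,0,0],"hand": 50,"roll": 0},
  {"offset": [-1.5,0,0],"hand": 50,"roll": 0},
])

```text
clock: 33.12
tool_pos: [0.6254, -0.0549, 0.0764]
orientation: [177.2, -13.1, 18.4]
force: [-15.1, 1.2, 21.4]
opening: 0.0591
```

Request:
jog_arm([
  {"offset": [-1.5,0,0],"hand": 50,"roll": 0},
  {"offset": [-1.5,0,0],"hand": 50,"roll": 0},
])

```text
clock: 33.28
tool_pos: [0.6253, -0.0549, 0.0764]
orientation: [177.2, -13.2, 18.5]
force: [-9.1, 0.4, 17.3]
opening: 0.0593
```

```bash
python3 - <<'E'
from h import *
from plant import cams
o,M=state();print(o["moment"].round(2),"F.N",(o["force"]@N).round(1),"lat",(o["force"]-o["force"]@N*N).round(1),"TCP height",((o["tool_pos"]-F)@N).round(4))
# fit both rings heights in the scene view: silhouette of blue vs model on axis
sc=cams.snapshot("scene");pickle.dump(sc,open("sc11.pkl","wb"))
hsv=cv2.cvtColor(sc["img"],cv2.COLOR_RGB2HSV)
b=cv2.inRange(hsv,(98,110,40),(125,255,255))[215:285,240:310];r=cv2.inRange(hsv,(4,150,60),(16,255,255))[215:285,240:310]
for y in range(8,60,2): print(y+215,"".join("B" if b[y,x] else "o" if r[y,x] else "." for x in range(0,70)))
e=np.cross(N,[0,1,0]);e/=np.linalg.norm(e);g=np.cross(N,e)
for h in(.0,.028,.056):
    p=proj(sc,[F+h*N+.03*(np.cos(i)*e+np.sin(i)*g) for i in np.linspace(0,6.28,60)]);print(h,p.min(0).round(1),p.max(0).round(1))
E
```

```text
t 33.28 pos [ 0.6253 -0.0549  0.0764] rpy [177.18 -13.22  18.45] tilt 13.52 az 6.3 jaw az,el -72.2 2.7 q [ 13.9  15.7 -28.7   3.3 -32.3  91.6] F [-9.1  0.4 17.3] op 59.3
[0.62 2.68 0.2 ] F.N 19.5 lat [-1.   1.7 -0.3] TCP height 0.0267
223 ......................................................................
225 ......................................................................
227 ......................................................................
229 ......................................................................
231 ......................................................................
233 .........................BBBBBBBBBBBBBBBBB............................
235 ......................BBBBB........BBBBBBBB...........................
237 ......................BBBB..o...oo..BBBBBBBB..........................
239 ....................BBBBBB..oo..o.oo.BBBBBBB................oooooooooo
241 .....................BBBBB...........BBBBBB.....oooooooooooooooooooooo
243 .....................BBBBBBBB.....BBBBBBBBBB.ooooooooooooooooooooooooo
245 .....................BBBBBBBBBBBBBBB
[... 484 characters left out ...]

259 oooooooooooooooooooooooooooooooooooooooooooooooooooooooooooooooooooooo
261 oooooooooooooooooooooooooooooooooooooooooooooooooooooooooooooooooooooo
263 oooooooooooooooooooooooooooooooooooooooooooooooooooooooooooooooooooooo
265 oooooooooooooooooooooooooooooooooooooooooooooooooooooooooooooooooooooo
267 oooooooooooooooooooooooooooooooooooooooooooooooooooooooooooooooooooooo
269 oooooooooooooooooooooooooooooooooooooooooooooooooooooooooooooooooooooo
271 oooooooooooooooooooooooooooooooooooooo.ooooooooooooooooooooooooooooooo
273 oooooooooooooooooooooooooooooooooo.ooooooooooooooooooooooooooooooooooo
0.0 [261.8 247.1] [285.2 262.8]
0.028 [260.5 238.8] [284.3 254.4]
0.056 [259.2 230.3] [283.3 245.7]
```

```bash
python3 - <<'E'
from h import *
s15,T,M=wsnap("w15.pkl")
def fit(s,zfix=None):
    k=3;m=cv2.inRange(cv2.cvtColor(s["img"],cv2.COLOR_RGB2HSV),(100,110,30),(125,255,255));m=cv2.morphologyEx(m,cv2.MORPH_OPEN,np.ones((2,2)))
    # outer silhouette: per column, everything below the first blue pixel, rows up to 279
    m=m[180:279,205:355];S=np.maximum.accumulate(m,axis=0)
    rows=np.where(m.any(0),m.argmax(0),-1)+180
    S=cv2.resize(S,None,fx=k,fy=k)>127
    a=np.linspace(0,2*np.pi,60);C=np.c_[np.cos(a),np.sin(a),0*a]
    # also the top rim's inner far edge is used through rim rows at mid column
    img=s["img"];
    print("first rows",rows[25:130:10])
    col=cv2.cvtColor(img,cv2.COLOR_RGB2HSV)[195:279,281]
    print("mid col",[(195+i,*map(int,c)) for i,c in enumerate(col)][::2])
for f in("w13.pkl","w15.pkl"): fit(pickle.load(open(f,"rb")))
E
```

```text
t 33.33 pos [ 0.6254 -0.0549  0.0764] rpy [177.18 -13.22  18.45] tilt 13.51 az 6.3 jaw az,el -72.2 2.7 q [ 13.9  15.7 -28.7   3.3 -32.3  91.6] F [-9.2  0.  17.3] op 58.8
first rows [249 223 210 204 201 199 200 202 207 215 235]
mid col [(195, 15, 126, 225), (197, 173, 41, 123), (199, 107, 186, 118), (201, 108, 179, 118), (203, 107, 186, 118), (205, 108, 176, 120), (207, 108, 178, 122), (209, 107, 184, 119), (211, 108, 177, 121), (213, 108, 185, 120), (215, 108, 189, 120), (217, 108, 180, 123), (219, 108, 182, 123), (221, 108, 181, 152), (223, 108, 180, 186), (225, 108, 185, 178), (227, 108, 187, 175), (229, 108, 186, 174), (231, 108, 185, 175), (233, 108, 185, 174), (235, 108, 185, 174), (237, 108, 188, 171), (239, 108, 181, 165), (241, 0, 15, 140), (243, 19, 84, 173), (245, 19, 85, 165), (247, 19, 83, 166), (249, 18, 84, 157), (251, 18, 84, 157), (253, 19, 83, 153), (255, 18, 85, 153), (257, 18, 83, 151), (259, 11, 30, 94), (261, 108, 177, 91), (263, 108, 182, 112), (265, 108, 180, 112), (267, 108, 180, 112), (269, 108, 179, 104), (271, 107, 179, 74), (273, 108, 177, 72), (275, 106, 
[... 296 characters left out ...]
, 108, 181, 120), (215, 107, 184, 119), (217, 108, 181, 120), (219, 107, 187, 124), (221, 108, 173, 175), (223, 108, 180, 187), (225, 108, 188, 176), (227, 108, 187, 176), (229, 108, 187, 177), (231, 108, 188, 174), (233, 108, 185, 175), (235, 108, 185, 175), (237, 108, 188, 174), (239, 109, 169, 163), (241, 9, 80, 141), (243, 14, 129, 213), (245, 15, 127, 217), (247, 15, 126, 218), (249, 15, 127, 221), (251, 15, 123, 222), (253, 15, 123, 224), (255, 15, 127, 201), (257, 14, 124, 148), (259, 15, 123, 141), (261, 14, 124, 134), (263, 14, 124, 134), (265, 15, 124, 144), (267, 15, 125, 141), (269, 14, 125, 145), (271, 14, 127, 215), (273, 15, 127, 218), (275, 14, 129, 213), (277, 14, 128, 213)]
```

Request:
jog_arm([
  {"offset": [0.1,0,-1],"hand": 50,"roll": 0},
  {"offset": [0.1,0,-1],"hand": 76,"roll": 0},
  {"offset": [0.1,0,-1],"hand": 76,"roll": 0},
  {"offset": [0.1,0,-1],"hand": 76,"roll": 0},
  {"offset": [0.1,0,-1],"hand": 76,"roll": 0},
  {"offset": [0.1,0,-1],"hand": 76,"roll": 0},
])

```text
clock: 33.88
tool_pos: [0.6237, -0.0553, 0.0743]
orientation: [177.2, -12.9, 18.4]
force: [1.0, 0.9, 0.2]
opening: 0.0755
```

```bash
python3 - <<'E'
from h import *
s,T,M=wsnap("w16.pkl")
q=fitring(s,.034,((100,110,30),(125,255,255)),(.0015,.002,-.0135,9,0));o=s["o"]
mid=o["tool_pos"]+M@q[:3];print("mid height",((mid-F)@N).round(4))
E
```

```text
t 33.88 pos [ 0.6237 -0.0553  0.0743] rpy [177.24 -12.95  18.39] tilt 13.23 az 6.2 jaw az,el -72.2 2.7 q [ 13.9  15.8 -28.7   3.3 -32.4  91.6] F [1.  0.9 0.2] op 75.5
[ 0.0037  0.0021 -0.0181] [ 4.9 -0.8] 0.173
[ 0.0035  0.0021 -0.0174] [ 5.3 -0.9] 0.173
[ 0.0036  0.002  -0.0179] [ 4.8 -0.8] 0.173
mid world [ 0.6236 -0.0566  0.0926] axis [-0.309 -0.037  0.95 ] tilt 18.1
mid height 0.0422
```

Request:
jog_arm([
  {"offset": [-4,0,-20],"hand": 76,"roll": 0},
  {"offset": [-9,0,-45],"hand": 76,"roll": 0},
  {"offset": [-16,0,-80],"hand": 76,"roll": 0},
  {"offset": [-30,0,-115],"hand": 76,"roll": 0},
  {"offset": [-60,0,-140],"hand": 76,"roll": 0},
  {"offset": [-90,0,-160],"hand": 76,"roll": 0},
  {"offset": [-90,0,-160],"hand": 76,"roll": 0},
  {"offset": [-90,0,-160],"hand": 76,"roll": 0},
])

```text
clock: 34.6
tool_pos: [0.5034, -0.0873, 0.2119]
orientation: [177.2, -13.2, 18.4]
force: [0.7, 0.9, -0.2]
opening: 0.0757
```

```bash
python3 - <<'E'
from h import *
from plant import cams
s,T,M=wsnap("w17.pkl");sc=cams.snapshot("scene");pickle.dump(sc,open("sc12.pkl","wb"))
e=np.cross(N,[0,1,0]);e/=np.linalg.norm(e);g=np.cross(N,e)
for nm,c,TT in(("wrist",s,T),("scene",sc,sc["cam_to_world"])):
    hsv=cv2.cvtColor(c["img"],cv2.COLOR_RGB2HSV)
    ex=lambda a,b:proj(c,[F+h*N+.03*(np.cos(i)*e+np.sin(i)*g) for h in(a,b) for i in np.linspace(0,6.28,60)],TT)
    for col,a,b,lo,hi in(("blue",.028,.056,(98,110,30),(125,255,255)),("orange",0,.028,(3,175,90),(14,255,255))):
        p=ex(a,b);x0,y0=(p.min(0)-12).astype(int);x1,y1=(p.max(0)+12).astype(int)
        k=cv2.inRange(hsv,lo,hi)[max(y0,0):y1,max(x0,0):x1]
        ks=max(cv2.findContours(k,0,1)[0],key=cv2.contourArea);bx=cv2.boundingRect(ks)
        print(nm,col,"seen",bx[0]+max(x0,0),bx[1]+max(y0,0),bx[0]+bx[2]+max(x0,0),bx[1]+bx[3]+max(y0,0),"expected",p.min(0).round(1),p.max(0).round(1))
# bystanders moved? compare fixed view with first one away from arm
d=cv2.absdiff(cv2.GaussianBlur(sc["img"],(5,5),0),cv2.GaussianBlur(pickle.load(open("scene.pkl","rb"))["img"],(5,5),0)).max(2)
for n,(x,y) in dict(die=(417,176),bell=(149,252),vault=(140,190),token=(285,189),lantern=(436,244),bigblue=(200,210),orange2=(330,164)).items(): print(n,d[y-12:y+12,x-12:x+12].mean().round(1))
E
```

```text
t 34.6 pos [ 0.5034 -0.0873  0.2119] rpy [177.22 -13.18  18.37] tilt 13.47 az 6.4 jaw az,el -72.3 2.7 q [ 13.6  -3.9 -30.5   2.2 -50.   93.2] F [ 0.7  0.9 -0.2] op 75.7
wrist blue seen 252 70 311 133 expected [250.7  69.6] [311.7 135.2]Traceback (most recent call last):
  File "<stdin>", line 11, in <module>
ValueError: max() iterable argument is empty
```

```bash
python3 - <<'E'
from h import *
sc=pickle.load(open("sc12.pkl","rb"));a=pickle.load(open("scene.pkl","rb"))["img"]
hsv=cv2.cvtColor(sc["img"],cv2.COLOR_RGB2HSV);e=np.cross(N,[0,1,0]);e/=np.linalg.norm(e);g=np.cross(N,e)
for q in(0,.028,.056):
    p=proj(sc,[F+q*N+.03*(np.cos(i)*e+np.sin(i)*g) for i in np.linspace(0,6.28,60)]);print(q,p.min(0).round(1),p.max(0).round(1))
for y in range(226,272,2): print(y,"".join("B" if 98<h<125 and s>110 else "O" if 3<=h<=13 and s>185 and v>60 else "." for h,s,v in hsv[y,245:300]))
b=sc["img"]
for n,(x,y) in dict(die=(417,176),bell=(149,252),vault=(140,190),token=(285,189),lantern=(436,244),bigblue=(200,210),orange2=(330,164)).items():
    A=cv2.cvtColor(a[y-18:y+18,x-18:x+18],7).astype(np.float32);B=cv2.cvtColor(b[y-18:y+18,x-18:x+18],7).astype(np.float32)
    print(n,"shift px",np.round(cv2.phaseCorrelate(A,B),2).tolist() if 0 else cv2.phaseCorrelate(A,B),"diff",np.abs(A-B).mean().round(1))
E
```

```text
0 [261.8 247.1] [285.2 262.8]
0.028 [260.5 238.8] [284.3 254.4]
0.056 [259.2 230.3] [283.3 245.7]
226 .......................................................
228 .......................................................
230 .......................................................
232 ........................BBBBBBBB.......................
234 ...................BBBB......BBBBBBB...................
236 .................BBBBB.........BBBBBB..................
238 ................BBBBB...........BBBBBB.................
240 ...............BBBBB............BBBBBB.................
242 ................BBBBB..........BBBBBBB.................
244 .................BBBBBBBBBBBBBBBBBBBBB.................
246 .................BBBBBBBBBBBBBBBBBBBBB.................
248 .................BBBBBBBBBBBBBBBBBBBBB.................
250 ................O.BBBBBBBBBBBBBBBBBB..O................
252 .................O...BBBBBBBBBBBB...OOO................
254 ................OOOOOO.........OOOOOOOO................
256 ................OOOOOOOOOOOOOOOOOOOOOO.................
258 .................OOOOOOOOOOOOOOOOOOOOO
[... 311 characters left out ...]
......
270 .......................................................
die shift px ((0.10879014341070459, -0.14086733426660913), 0.9640666003580447) diff 6.9
bell shift px ((-0.1464594928783569, 0.00984645890246938), 0.9479791242399334) diff 6.2
vault shift px ((-0.0873892877666087, 0.04013543877512049), 1.0603121329604843) diff 3.2
token shift px ((0.12194773050648067, -0.07012489870158944), 0.6626683274904887) diff 19.7
lantern shift px ((-0.03504446776462089, -0.09465651881733805), 0.8595486274104059) diff 6.7
bigblue shift px ((-0.02825463170691478, 0.03026556785653156), 0.8026531397560497) diff 9.7
orange2 shift px ((-0.03584093371308583, 0.001802635300574451), 0.9850292459682182) diff 2.7
```

Both rings sit stacked and flush at the expected rows, and nothing else has moved. I'm handing in.

```bash
python3 -c "
from plant import order
print(order.close_job())"
```

```text
the job is handed in; nothing more can be done
None
```

I threaded the orange wide-bore collar onto the middle peg down to the rail, then the blue narrow-bore collar down onto the orange one. Each was held until a force along the peg showed it was home, then released. I handed in at about 34.7 s of the 58 s allowed.

**How it was done:** the jog interface cannot tilt the tool, so I pushed the arm against its reach limit to tilt it about 13°. I gripped each ring flat and rolled the tool about 180°, which turned the ring nearly square to the peg.

**Last checks:**
- **Position:** in the wrist view the blue ring's outline matched its home position to about 2 px. In the scene view both rings were stacked flush within about 2 px.
- **Release:** the wrist force was about zero after each release, and the blue ring did not move when let go.
- **Other things:** the bystanders, the larger blue ring and the other orange ring shifted 0.15 px or less in the scene view.

**What failed or disagreed:**
- **Grips:** my first orange grip closed above the ring, because the fingertips appeared to end about 30 mm short of where the description puts them. The second held the ring only by the pads' edge, so I set it down about 55 mm further out and regripped it.
- **Squareness:** the camera fit put the blue ring's tilt at 22° before contact, or about 24° after allowing for the fit's known offset, against the peg's 25°. Once the ring was on the peg, the fit read 18°, but the peg was showing through the bore, so I disregarded that reading.

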